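# Press the glued plaster blocks and pack them

## Robot

A 6-joint arm with a two-finger parallel gripper is mounted at the origin on the work surface. World frame = base frame: x ahead of the robot, y to its left, z up, the work surface at z = 0. Lengths are in m, angles in rad, forces in N, time in s.
With the tool pointing down it reaches from about 0.25 to 0.725 m from the base axis. Payload 4 kg.
Tool frame: the origin (TCP) lies at the very end of the fingers, on their centre line; the grasp point (between the pads) lies 19 mm behind it (grip_depth is the distance from the TCP to the grasp point, in m); z points along the fingers, x is the direction in which the jaws open and shut, and the axes are right-handed (so a half turn about z gives the same grasp; the last joint's range is limited). The gripper opens to 85 mm and grips with 20 to 120 N. Pads are 22 mm wide; open, the fingers measure 114 mm over their backs; the gripper's body (76 mm by 85 mm) begins 54 mm behind the grasp point. The pads swing forward as they close: fully open they stand 13 mm farther back than shut.
Start: joints at [1.126, 0.241, 0.005, 1.335, 0, 1.571], TCP at [0.215, 0.451, 0.231] pointing down, gripper open.
Joint ranges: [-2.72, 2.72], [-1.05, 1.87], [-1.09, 1.28], [-1.99, 2.15], [-1.42, 1.44], [-3.14, 3.14]. Speed limits (rad/s): [2.79, 2.79, 3.14, 3.14, 3.14, 3.14].

## Interface

Orientations are given as a unit quaternion [w, x, y, z].
In Python, from station import sense, camera, camera_info, job_done, grip_depth gives the robot as it stands.
- The arm moves only by the tool move_arm, never from a script. Its argument "motion" is a list of rows, each an object of numbers: "grip": the gripper's target within -1 to 1 (shut at 1, half-way at 0, fully open at -1); "dx", "dy", "dz": the shift along the tool's x, y, z in m; "wx", "wy", "wz": the turn, a rotation vector about the tool's x, y, z in rad. A call has 1 to 20 rows; each row is the pose to reach, as a shift and turn from the pose commanded when the call began, along the tool's axes at that moment; what a row does not reach only later rows make up. A row lasts 1/12 s, in which the tool goes at most 41.7 mm and 7.16 degrees, less where a joint would pass 70% of its speed; a pose out of reach is approached as far as the arm can. A call with a gripper value outside its range is refused whole. The fingers move at their own pace and stop on an object; "grip_force" is the grip in N (left out, the last holds). Time passes only in rows, so rows that repeat a pose let the fingers close. It gives the time, the measured TCP pose, the force and the opening at its end, in the units of the state.
- sense(): the state, without advancing time (a new reading comes with each control period).
- camera(name): name is "scene" or "top" or "wrist"; returns the picture (420x560x3 uint8, blue, green, red); there is no depth.
- camera_info(name): a dict with "camera_matrix" (3x3 intrinsics, pixels), "distortion" ([k1, k2, p1, p2, k3] as OpenCV has them; the pictures are not rectified), "camera_from_world" (4x4, takes a point from world to camera coordinates). Camera axes: x right, y down, z forward; pixel columns grow to the right and rows downward; lengths in m; the calibration is good to about 2 mm. A picture is of the moment at which its call begins: read the wrist's pose just before it. camera_info takes no time and is no camera call; for the wrist camera it gives the pose at the moment of the call.
- job_done(): hands the job in, once; it reports no verdict.
The state is a dict: "time": time; "q": joint angles; "qvel": joint speeds; "effort": joint torques, N m; "position": TCP position; "ee_rot": TCP orientation; "wrist_force": force on the tool from outside, world axes, zero at the start; "torque": the same for the moment, N m; "grip_width": finger opening in m.
Only numpy, scipy, OpenCV 4.12 (cv2) and the standard library are available. Lean on these libraries where they do the work, as an engineer would, in place of code of your own. Each camera call takes 0.05 s, during which the arm holds its last target.

## Task

Press the freshly glued plaster blocks: lay all the loose blocks from the bench plywood side down in one row on the press bed and swing the clamp arm over onto them; with the arm down, turn the pressure knob until the sliding pointer lines up with the brass mark, and take your hand off it. Then swing the arm fully back and pack every block plywood side down on the floor of the cardboard tray, next to one another, leaving the pointer at the mark and the other things on the bench undisturbed.

Things in the scene. Friction and masses are not known exactly. Their poses are not given: they have to be found in the camera images.
- press: fixed glue press. Origin on the bench under the bed's centre; x points away from the robot to the hinge, y along the bed, z up. Bed: flat aluminium slab, x -95 to +85 mm, y -160 to +128 mm, top 20 mm above the bench; room for three blocks in a row, length along y. Two bearing posts 100 mm high at x = +120 mm on a 20 mm foot (x to +175 mm).
- bed (a point): centre of the bed's top face, axes as the press. Blocks belong on the bed's long centre line: centres within 25 mm of this point in x and within 110 mm in y, so that the presser bar meets them.
- housing (a point): centre of the top of the grey pressure housing at the bed's +y end, part of the press: 190 mm (x) by 100 mm (y), top 45 mm above the bench, axes as the press. It carries the knob (nearer the robot) and, behind it, a white scale along x.
- clamp_arm (a joint): arm angle about its hinge, rad: 0 = level, resting on the blocks (-0.03 if the bed is empty); grows as the arm is lifted away from the robot to its stop at 2.0, fully back. 300 g, no spring; over centre at about 1.65: beyond it the arm falls back to its stop by itself, before it the arm falls onto the bed (lightly damped). It starts fully back.
- clamp_hinge (a point): point on the hinge axis (parallel to the press's y) amid the bearing posts: x +120 mm, z +85 mm in the press frame. Axes as the press.
- clamp_grip (a point): grip point on the arm's T-handle, a black round bar 18 mm thick and 150 mm long parallel to the press's y, 190 mm from the hinge axis; 45 mm to the +y side of the arm's middle (the arm is 30 mm wide; the bar is free from 15 to 75 mm either side). It may turn between the pads. With the arm level it is 85 mm above the bench, 70 mm in front of the bed's centre.
- presser (a point): centre of the underside of the rubber presser bar, fixed under the arm 120 mm from the hinge; 32 mm wide, 240 mm long in y.
- knob_grip (a point): centre of the round black pressure knob, 42 mm diameter, 36 mm high, on a vertical axis; the point lies on the axis 24 mm above the housing top (the knob top is 12 mm higher). Stiffness about 0.04 N m. It stays where it is left. Clockwise from above moves the pointer to +x of the press (away from the robot), 12 mm per radian.
- pointer_tip (a point): end of the dark steel pointer which slides along the scale on the housing, driven by the knob; travel 70 mm along the press's x. The needle is 3 mm wide. It starts nearer to the knob than the mark.
- mark_tip (a point): tip of the brass mark on the scale, 3 mm wide, facing the pointer; axes as the press. The setting is right when pointer_tip and mark_tip have the same x in the press frame.
- tray: fixed low open cardboard tray, outside 262 mm (x) by 134 mm (y) by 30 mm, walls and floor 4 mm; origin at the centre of its underside, z up. Room for three blocks in a row with their length along x.
- block1: plaster ornament block with two scroll ends on a 6 mm plywood backing, one of up to three. 70 mm long (its y axis), 44 mm wide (x; flat sides, the faces to grip), 40 mm high, about 140 g. Origin at the centre of its underside, z up. The blocks are alike; two or three are there.
- block2: plaster ornament block with two scroll ends on a 6 mm plywood backing, one of up to three. 70 mm long (its y axis), 44 mm wide (x; flat sides, the faces to grip), 40 mm high, about 140 g. Origin at the centre of its underside, z up. The blocks are alike; two or three are there.
- block3: plaster ornament block with two scroll ends on a 6 mm plywood backing, one of up to three. 70 mm long (its y axis), 44 mm wide (x; flat sides, the faces to grip), 40 mm high, about 140 g. Origin at the centre of its underside, z up. The blocks are alike; two or three are there.
- tape: bystander: roll of tape lying flat, 90 mm across, 45 mm high; origin under its centre.
- filler_tub: bystander: white tub, 80 mm across, 100 mm high; origin under its centre.
- brush: bystander: hand brush lying on the bench; origin under its middle.
Not all that is in view belongs to the job. What is shaped like the block1 but pink is not meant.

How it is judged:
By the outcome, as a careful person would: the job done as asked, in the order asked, and still so for the second after the job is handed in, with the robot touching nothing.
Of block1, block2, block3 only 2 to 3 are there at a start; the rules pass over those that are not, and their reading is None.
At some moment in a run one of block1, block2, block3 may be knocked a few centimetres aside while the robot is not near it.
It also fails if it takes over 210 s, if anything falls off the work surface, if the arm or the gripper's body presses on something with over 40 N, if the wrist force passes 120 N, or if a joint passes its speed limit or range.

## Working session

There is one attempt and no reset: what is moved stays moved. The work goes in short steps, Python scripts to look and compute and a tool call to move; the robot and the scene stay as the last step left them, time stands still between calls to the robot, and variables do not carry over. Pictures are saved under pics/ and viewed, and the job is handed in when it is done.

Besides the shell and the picture viewer there is one more tool, called after "Request:" by a JSON object that holds its "api" and its "payload", one argument or row to a line. move_arm: Moves the arm, as the interface text tells. Its arguments: {"type":"object","properties":{"motion":{"type":"array","items":{"type":"object","properties":{"grip":{"type":"number"},"dx":{"type":"number"},"dy":{"type":"number"},"dz":{"type":"number"},"wx":{"type":"number"},"wy":{"type":"number"},"wz":{"type":"number"}}}},"grip_force":{"type":"number"}},"required":["motion"]}

```bash
ls; mkdir -p pics; python3 - <<'E'
from station import *
import cv2
print(sense(), grip_depth)
for n in ("scene","top","wrist"):
    i=camera_info(n); print(n,i["camera_matrix"],i["distortion"],i["camera_from_world"])
    cv2.imwrite(f"pics/{n}0.png",camera(n))
E
```

```text
pics
{'time': 0.0, 'q': array([1.12600694e+00, 2.41433655e-01, 3.71880138e-03, 1.33520272e+00,
       8.06101806e-06, 1.57077567e+00]), 'qvel': array([-0.00059935, -0.00013071,  0.00141506, -0.00029609, -0.00075157,
        0.00083537]), 'effort': array([-1.09881021e-03, -3.72318041e+01,  2.52408063e+01,  1.70151133e-02,
       -3.31080435e-05,  1.24179996e-05]), 'position': array([0.21485785, 0.45077721, 0.23040057]), 'ee_rot': array([ 5.62667451e-04,  8.45649905e-01,  5.33736933e-01, -8.99079782e-04]), 'wrist_force': array([ 0.21647947, -0.66786651,  0.76404547]), 'torque': array([-0.03721556, -0.01441454, -0.04649354]), 'grip_width': 0.08555115460900538} 0.0187
scene [[448.47820682   0.         278.03925141]
 [  0.         448.47820682 211.68289565]
 [  0.           0.           1.        ]] [-0.0541588  0.         0.         0.         0.       ] [[-0.87904693  0.47672973  0.00229171  0.56498909]
 [ 0.3232644   0.59958998 -0.73211474 -0.11204224]
 [-0.35039494 -0.64282239 -0.68117748  1.27190009]
 [ 0.          0.          0.          1.        ]]
top [[539.87243629   0.         280.43656017]
 [  0.         539.87243629 206.37660162]
 [  0.           0.           1.        ]] [0.00096753 0.         0.         0.         0.        ] [[-0.02653711 -0.99940851 -0.02187266 -0.01171267]
 [-0.9913327   0.02912635 -0.12810593  0.59448606]
 [ 0.12866722  0.01828352 -0.99151927  1.28666755]
 [ 0.          0.          0.          1.        ]]
wrist [[352.8992066    0.         273.74546068]
 [  0.         352.8992066  207.60478647]
 [  0.           0.           1.        ]] [-0.04155906  0.          0.          0.          0.        ] [[ 0.43009583  0.90278096 -0.00202662 -0.50013117]
 [ 0.85645675 -0.40731448  0.31713836 -0.04159613]
 [ 0.28548101 -0.1381356  -0.94837711  0.38101028]
 [ 0.          0.          0.          1.        ]]
```

View pics/scene0.png

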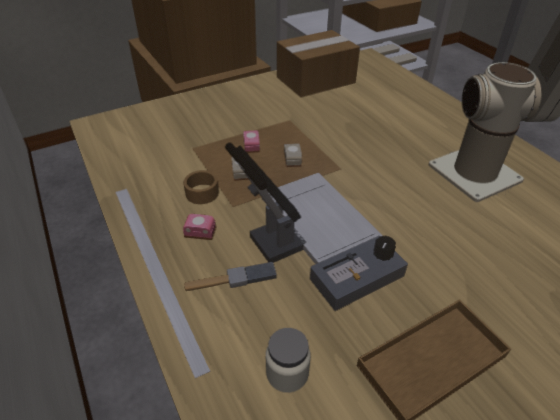

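View pics/top0.png

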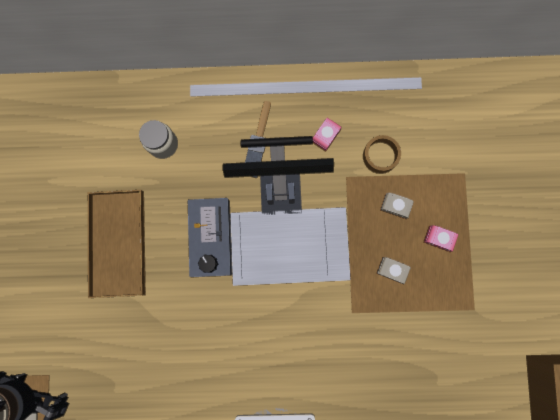

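View pics/wrist0.png

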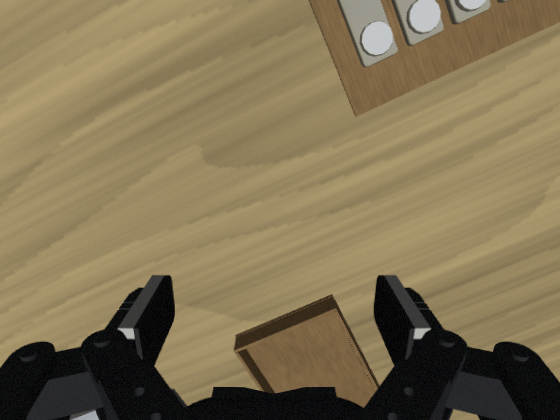

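```bash
cat > h.py <<'E'
import numpy as np, cv2
from station import *
from scipy.spatial.transform import Rotation as R
class Cam:
    def __init__(s,n):
        s.info=camera_info(n); s.K=np.array(s.info["camera_matrix"]); s.D=np.array(s.info["distortion"]); s.T=np.array(s.info["camera_from_world"])
        s.C=-s.T[:3,:3].T@s.T[:3,3]
    def ray(s,uv):
        p=cv2.undistortPoints(np.array([[uv]],float),s.K,s.D)[0,0]
        d=s.T[:3,:3].T@np.array([p[0],p[1],1]); return s.C,d/np.linalg.norm(d)
    def plane(s,uv,z):
        C,d=s.ray(uv); return C+d*(z-C[2])/d[2]
    def proj(s,P):
        P=np.atleast_2d(np.array(P,float))
        return cv2.projectPoints(P,cv2.Rodrigues(s.T[:3,:3])[0],s.T[:3,3],s.K,s.D)[0][:,0]
def rot():
    q=sense()["ee_rot"]; return R.from_quat([q[1],q[2],q[3],q[0]])
def delta(target,yaw=None):
    """tool-axis shift to target TCP pos, and turn; tool down, x axis at world angle yaw(rad)"""
    s=sense(); r=rot(); d=r.inv().apply(np.array(target)-s["position"])
    w=None
    if yaw is not None:
        c,n=np.cos(yaw),np.sin(yaw)
        Rt=R.from_matrix(np.array([[c,n,0],[n,-c,0],[0,0,-1]]))
        w=(r.inv()*Rt).as_rotvec()
    return d.round(4),(None if w is None else w.round(4))
E
python3 - <<'E'
from h import *
t=Cam("top"); w=Cam("wrist")
for uv in [(377,38),(424,15),(356,115)]: print("wrist",uv,w.plane(uv,0.0),w.plane(uv,0.04))
for uv in [(398,205),(395,270),(443,238),(327,133)]: print(uv,t.plane(uv,0.04))
for uv in [(232,209),(349,209),(351,281),(234,285)]: print("bed",uv,t.plane(uv,0.02))
for uv in [(90,192),(143,192),(144,296),(90,297)]: print("tray",uv,t.plane(uv,0.03))
im=cv2.imread("pics/top0.png")
cv2.imwrite("pics/a.png",cv2.resize(im[90:320,60:330],None,fx=2.6,fy=2.6,interpolation=cv2.INTER_CUBIC))
cv2.imwrite("pics/b.png",cv2.resize(im[160:320,330:490],None,fx=3.7,fy=3.7,interpolation=cv2.INTER_CUBIC))
E
```

```text
wrist (377, 38) [0.14059679 0.59842203 0.        ] [0.1407448  0.58651934 0.04      ]
wrist (424, 15) [0.14040939 0.64709027 0.        ] [0.14057745 0.6299773  0.04      ]
wrist (356, 115) [0.20004749 0.55276961 0.        ] [0.19383088 0.54575432 0.04      ]
(398, 205) [ 0.58864198 -0.31516997  0.04      ]
(395, 270) [ 0.43153242 -0.29944194  0.04      ]
(443, 238) [ 0.50514147 -0.41896093  0.04      ]
(327, 133) [ 0.77438351 -0.14913431  0.04      ]
bed (232, 209) [0.59323416 0.09282034 0.02      ]
bed (349, 209) [ 0.58472794 -0.19776454  0.02      ]
bed (351, 281) [ 0.40791523 -0.19505884  0.02      ]
bed (234, 285) [0.40575041 0.09073182 0.02      ]
tray (90, 192) [0.64512666 0.44624705 0.03      ]
tray (143, 192) [0.64114107 0.31321668 0.03      ]
tray (144, 296) [0.38518002 0.30916579 0.03      ]
tray (90, 297) [0.38619336 0.44132073 0.03      ]
```

View pics/a.png

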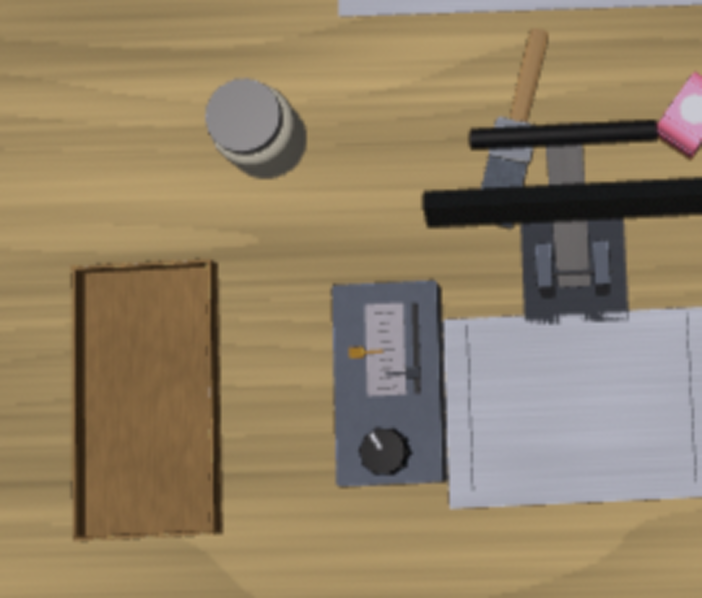

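View pics/b.png

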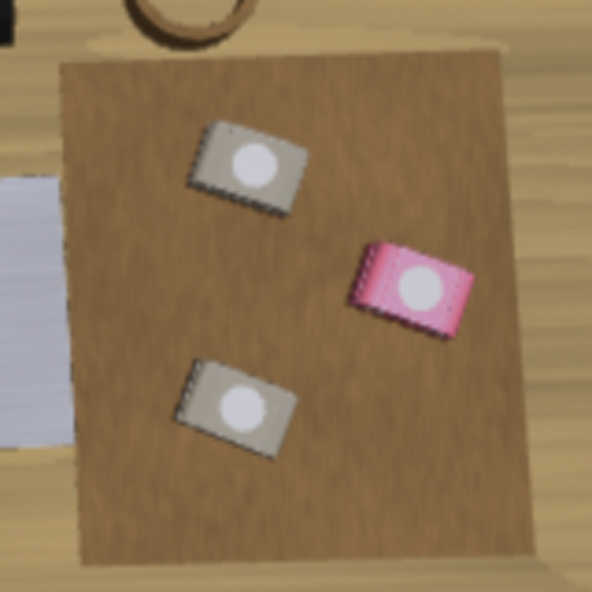

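```bash
python3 - <<'E'
from h import *
im=cv2.imread("pics/scene0.png")
cv2.imwrite("pics/c.png",cv2.resize(im[110:260,170:410],None,fx=3.3,fy=3.3,interpolation=cv2.INTER_CUBIC))
E
```

```text
(no output)
```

View pics/c.png

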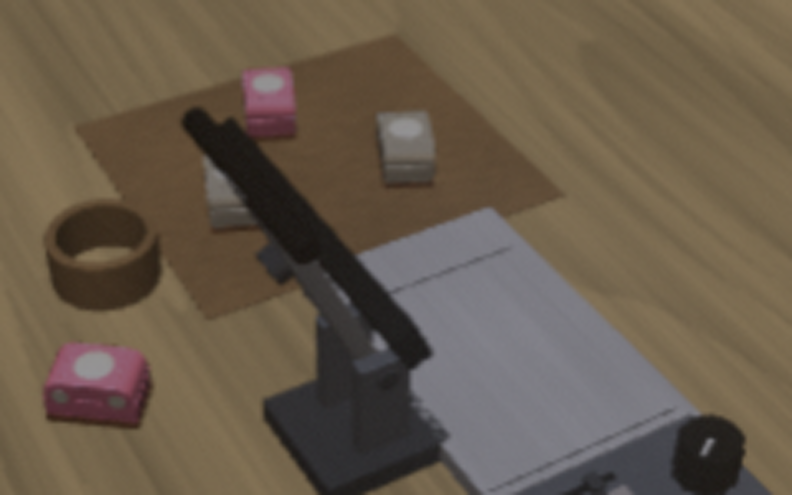

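Request:
{"api": "move_arm", "payload": {
  "motion": [
    {"dx": 0.087, "dy": -0.097, "dz": -0.1, "grip": -1},
    {"dx": 0.087, "dy": -0.097, "dz": -0.1},
    {"dx": 0.087, "dy": -0.097, "dz": -0.1},
    {"dx": 0.087, "dy": -0.097, "dz": -0.1},
    {"dx": 0.087, "dy": -0.097, "dz": -0.1}
  ]
}}

```text
invalid input
```

```bash
python3 - <<'E'
from h import *
cv2.imwrite("pics/w1.png",camera("wrist"))
E
```

```text
(no output)
```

View pics/w1.png

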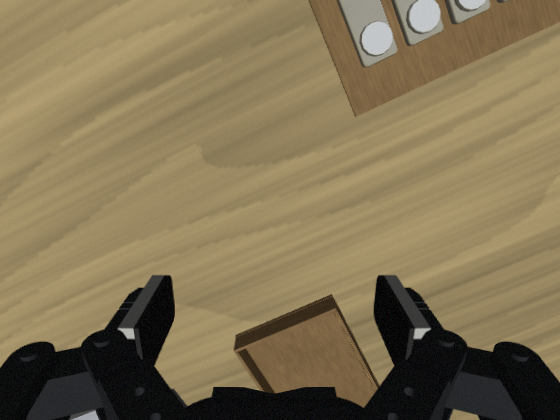

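Request:
{"api": "move_arm", "payload": {
  "motion": [
    {"dx": 0.087, "dy": -0.097, "dz": -0.1, "wx": 0, "wy": 0, "wz": 0, "grip": -1},
    {"dx": 0.087, "dy": -0.097, "dz": -0.1, "wx": 0, "wy": 0, "wz": 0, "grip": -1},
    {"dx": 0.087, "dy": -0.097, "dz": -0.1, "wx": 0, "wy": 0, "wz": 0, "grip": -1},
    {"dx": 0.087, "dy": -0.097, "dz": -0.1, "wx": 0, "wy": 0, "wz": 0, "grip": -1},
    {"dx": 0.087, "dy": -0.097, "dz": -0.1, "wx": 0, "wy": 0, "wz": 0, "grip": -1}
  ],
  "grip_force": 40
}}

```text
time: 0.62
position: [0.1632, 0.5783, 0.3353]
ee_rot: [-0.004, 0.845, 0.535, 0.004]
wrist_force: [0.4, -1.1, 1.1]
grip_width: 0.0855
```

```bash
python3 - <<'E'
from h import *
cv2.imwrite("pics/w2.png",camera("wrist"));print(sense()['position'],sense()['time'])
E
```

```text
[0.16402697 0.57536138 0.3328997 ] 0.6667
```

View pics/w2.png

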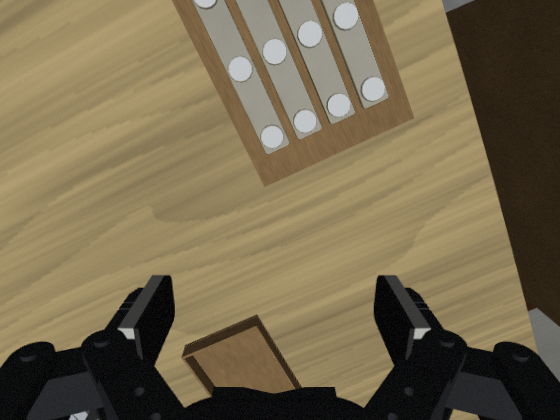

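```bash
python3 - <<'E'
from h import *
t=Cam("top"); im=camera("top"); cv2.imwrite("pics/t1.png",im)
hsv=cv2.cvtColor(im,cv2.COLOR_BGR2HSV)
for p in [(290,246),(210,225),(398,196),(388,275),(395,270),(117,244),(75,250),(240,250),(360,290),(205,236)]: print(p,hsv[p[1],p[0]],im[p[1],p[0]])
E
```

```text
(290, 246) [116  19 185] [185 173 171]
(210, 225) [139  13 157] [157 149 154]
(398, 196) [ 19  26 160] [144 154 160]
(388, 275) [ 18  24 160] [145 154 160]
(395, 270) [120  10 208] [208 200 200]
(117, 244) [ 17 129 125] [ 62  97 125]
(75, 250) [ 20 103 144] [ 86 124 144]
(240, 250) [115  21 161] [161 150 148]
(360, 290) [ 17 129 128] [ 63  99 128]
(205, 236) [139  13 158] [158 150 155]
```

```bash
cat > loc.py <<'E'
from h import *
def fitquad(t,mask,z,eps=None):
    cs,_=cv2.findContours(mask,cv2.RETR_EXTERNAL,cv2.CHAIN_APPROX_NONE)
    out=[]
    for c in cs:
        if cv2.contourArea(c)<150: continue
        P=np.array([t.plane(p[0],z)[:2] for p in c])
        r=cv2.minAreaRect((P*1000).astype(np.float32))
        out.append((np.round(r[0],1),np.round(r[1],1),round(r[2],1),cv2.contourArea(c)))
    return out
def blocks(t,im):
    hsv=cv2.cvtColor(im,cv2.COLOR_BGR2HSV)
    m=((hsv[...,1]<50)&(hsv[...,2]>130)).astype(np.uint8)*255
    x0=np.zeros_like(m); x0[176:312,352:470]=m[176:312,352:470]
    return fitquad(t,cv2.morphologyEx(x0,cv2.MORPH_OPEN,np.ones((3,3))),0.04)
if __name__=="__main__":
    t=Cam("top"); im=camera("top"); hsv=cv2.cvtColor(im,cv2.COLOR_BGR2HSV)
    print("blocks",blocks(t,im))
    m=((hsv[...,1]<40)&(hsv[...,2]>120)).astype(np.uint8)*255; z=np.zeros_like(m); z[200:300,231:352]=m[200:300,231:352]
    z=cv2.morphologyEx(z,cv2.MORPH_CLOSE,np.ones((5,5)))
    print("bed",fitquad(t,z,0.02)); cv2.imwrite("pics/m_bed.png",z)
    m=((hsv[...,2]<115)&(hsv[...,1]<120)).astype(np.uint8)*255; z=np.zeros_like(m); z[190:285,183:231]=m[190:285,183:231]
    z=cv2.morphologyEx(z,cv2.MORPH_CLOSE,np.ones((9,9)))
    print("hous",fitquad(t,z,0.045)); cv2.imwrite("pics/m_h.png",z)
    m=((hsv[...,0]<19)&(hsv[...,1]>115)).astype(np.uint8)*255; z=np.zeros_like(m); z[180:310,80:155]=m[180:310,80:155]
    z=cv2.morphologyEx(z,cv2.MORPH_CLOSE,np.ones((7,7)))
    print("tray",fitquad(t,z,0.03)); cv2.imwrite("pics/m_t.png",z)
E
python3 loc.py; python3 -c "
import cv2,numpy as np
cv2.imwrite('pics/m.png',np.maximum.reduce([cv2.imread('pics/m_%s.png'%k) for k in ('bed','h','t')]))"
```

```text
blocks [(array([ 432.2, -298. ]), array([64.1, 43. ]), 66.6, 441.0), (array([ 590.9, -314.8]), array([65.2, 43.1]), 69.4, 424.0)]
bed [(array([498. , -47.3]), array([179.6, 287.6]), 1.1, 8260.5)]
hous [(array([524. , 146.5]), array([191. , 104.6]), 1.1, 3195.5)]
tray [(array([516.9, 379.6]), array([262.1, 140.9]), 1.7, 5850.0)]
```

View pics/m.png

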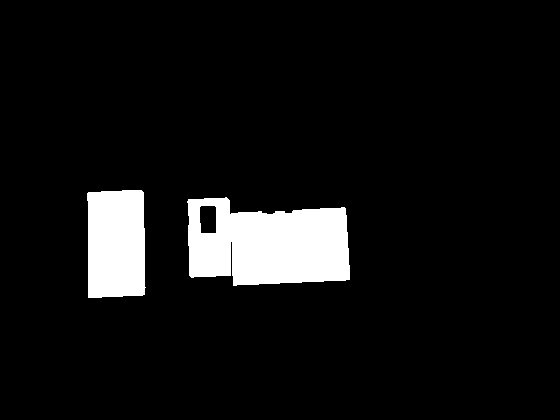

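```bash
python3 - <<'E'
from h import *
print(delta([0.432,-0.298,0.15],np.radians(-23.4)),sense()['q'])
E
```

```text
(array([-0.67  ,  0.6147,  0.1818]), array([1.8000e-03, 1.0000e-03, 1.5351e+00])) [ 1.29020058e+00  4.32617856e-01  5.31364940e-01  1.67141489e+00
 -2.70514056e-04  1.73427503e+00]
```

Request:
{"api": "move_arm", "payload": {
  "motion": [
    {"dx": -0.67, "dy": 0.615, "dz": 0.15, "wx": 0, "wy": 0, "wz": 1.535, "grip": -1},
    {"dx": -0.67, "dy": 0.615, "dz": 0.15, "wx": 0, "wy": 0, "wz": 1.535, "grip": -1},
    {"dx": -0.67, "dy": 0.615, "dz": 0.15, "wx": 0, "wy": 0, "wz": 1.535, "grip": -1},
    {"dx": -0.67, "dy": 0.615, "dz": 0.15, "wx": 0, "wy": 0, "wz": 1.535, "grip": -1},
    {"dx": -0.67, "dy": 0.615, "dz": 0.15, "wx": 0, "wy": 0, "wz": 1.535, "grip": -1},
    {"dx": -0.67, "dy": 0.615, "dz": 0.15, "wx": 0, "wy": 0, "wz": 1.535, "grip": -1},
    {"dx": -0.67, "dy": 0.615, "dz": 0.15, "wx": 0, "wy": 0, "wz": 1.535, "grip": -1},
    {"dx": -0.67, "dy": 0.615, "dz": 0.15, "wx": 0, "wy": 0, "wz": 1.535, "grip": -1},
    {"dx": -0.67, "dy": 0.615, "dz": 0.15, "wx": 0, "wy": 0, "wz": 1.535, "grip": -1},
    {"dx": -0.67, "dy": 0.615, "dz": 0.15, "wx": 0, "wy": 0, "wz": 1.535, "grip": -1},
    {"dx": -0.67, "dy": 0.615, "dz": 0.15, "wx": 0, "wy": 0, "wz": 1.535, "grip": -1},
    {"dx": -0.67, "dy": 0.615, "dz": 0.15, "wx": 0, "wy": 0, "wz": 1.535, "grip": -1},
    {"dx": -0.67, "dy": 0.615, "dz": 0.15, "wx": 0, "wy": 0, "wz": 1.535, "grip": -1},
    {"dx": -0.67, "dy": 0.615, "dz": 0.15, "wx": 0, "wy": 0, "wz": 1.535, "grip": -1},
    {"dx": -0.67, "dy": 0.615, "dz": 0.15, "wx": 0, "wy": 0, "wz": 1.535, "grip": -1},
    {"dx": -0.67, "dy": 0.615, "dz": 0.15, "wx": 0, "wy": 0, "wz": 1.535, "grip": -1},
    {"dx": -0.67, "dy": 0.615, "dz": 0.15, "wx": 0, "wy": 0, "wz": 1.535, "grip": -1},
    {"dx": -0.67, "dy": 0.615, "dz": 0.15, "wx": 0, "wy": 0, "wz": 1.535, "grip": -1},
    {"dx": -0.67, "dy": 0.615, "dz": 0.15, "wx": 0, "wy": 0, "wz": 1.535, "grip": -1},
    {"dx": -0.67, "dy": 0.615, "dz": 0.15, "wx": 0, "wy": 0, "wz": 1.535, "grip": -1}
  ]
}}

```text
time: 2.43
position: [0.4035, -0.2163, 0.1942]
ee_rot: [-0.0, 0.979, -0.204, -0.001]
wrist_force: [1.5, 1.0, 0.3]
grip_width: 0.0852
```

```bash
python3 - <<'E'
from h import *
from loc import blocks
cv2.imwrite("pics/w3.png",camera("wrist"))
im=camera("top");cv2.imwrite("pics/t3.png",im);print(blocks(Cam("top"),im))
print(delta([0.432,-0.298,0.15],np.radians(-23.4)),sense()['q'],sense()['position'])
E
```

```text
[(array([ 376.3, -436.9]), array([14.1, 98.9]), 69.3, 161.5), (array([ 379.5, -420. ]), array([ 15.9, 107.5]), 67.6, 219.5), (array([ 387.5, -351.1]), array([110. , 165.6]), 64.4, 2469.0), (array([ 411.5, -290.5]), array([ 15.9, 174.2]), 64.0, 358.5), (array([ 590.8, -315.2]), array([64.3, 43.1]), 69.4, 417.5)]
(array([0.0574, 0.0612, 0.0427]), array([ 0.0012,  0.0033, -0.0089])) [-0.49496345  0.18573278 -0.16723743  1.22104996 -0.00150217  1.49309707] [ 0.40442407 -0.21881839  0.19282341]
```

View pics/w3.png

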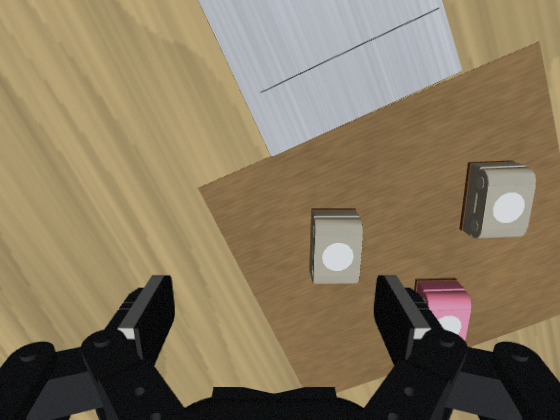

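```bash
python3 - <<'E'
from h import *
w=Cam("wrist")
for uv in [(338,257),(508,207),(313,218),(360,218),(358,284),(312,283)]: print(uv,w.plane(uv,0.04).round(4))
p=np.array([0.4325,-0.2985,0.085])
print(delta(p,np.radians(-23.4)))
E
```

```text
(338, 257) [ 0.4324 -0.3021  0.04  ]
(508, 207) [ 0.5901 -0.3182  0.04  ]
(313, 218) [ 0.4255 -0.2568  0.04  ]
(360, 218) [ 0.464  -0.2738  0.04  ]
(358, 284) [ 0.4399 -0.3368  0.04  ]
(312, 283) [ 0.4    -0.3179  0.04  ]
(array([0.0583, 0.0613, 0.1077]), array([ 0.0012,  0.0033, -0.0089]))
```

Request:
{"api": "move_arm", "payload": {
  "motion": [
    {"dx": 0.058, "dy": 0.0615, "dz": 0.07, "wx": 0, "wy": 0, "wz": -0.009, "grip": -1},
    {"dx": 0.058, "dy": 0.0615, "dz": 0.1, "wx": 0, "wy": 0, "wz": -0.009, "grip": -1},
    {"dx": 0.058, "dy": 0.0615, "dz": 0.11, "wx": 0, "wy": 0, "wz": -0.009, "grip": -1},
    {"dx": 0.058, "dy": 0.0615, "dz": 0.11, "wx": 0, "wy": 0, "wz": -0.009, "grip": -1},
    {"dx": 0.058, "dy": 0.0615, "dz": 0.11, "wx": 0, "wy": 0, "wz": -0.009, "grip": -1},
    {"dx": 0.058, "dy": 0.0615, "dz": 0.11, "wx": 0, "wy": 0, "wz": -0.009, "grip": -1}
  ]
}}

```text
time: 3.03
position: [0.4325, -0.2925, 0.0846]
ee_rot: [-0.001, 0.98, -0.199, -0.002]
wrist_force: [-0.5, -0.2, 0.8]
grip_width: 0.0854
```

```bash
python3 - <<'E'
from h import *
print(delta([0.4324,-0.299,0.010],np.radians(-23.4)),sense()['position'])
E
```

```text
(array([0.0028, 0.0061, 0.0746]), array([-0.0012,  0.0047,  0.0072])) [ 0.43248464 -0.29250983  0.08458848]
```

Request:
{"api": "move_arm", "payload": {
  "motion": [
    {"dx": 0.002, "dy": 0.005, "dz": 0.03, "wx": 0, "wy": 0, "wz": 0.004, "grip": -1},
    {"dx": 0.002, "dy": 0.005, "dz": 0.06, "wx": 0, "wy": 0, "wz": 0.004, "grip": -1},
    {"dx": 0.002, "dy": 0.005, "dz": 0.0745, "wx": 0, "wy": 0, "wz": 0.004, "grip": -1},
    {"dx": 0.002, "dy": 0.005, "dz": 0.0745, "wx": 0, "wy": 0, "wz": 0.004, "grip": -1},
    {"dx": 0.002, "dy": 0.005, "dz": 0.0745, "wx": 0, "wy": 0, "wz": 0.004, "grip": -1},
    {"dx": 0.002, "dy": 0.005, "dz": 0.0745, "wx": 0, "wy": 0, "wz": 0.004, "grip": -1}
  ]
}}

```text
time: 3.53
position: [0.4361, -0.2996, 0.0136]
ee_rot: [0.001, 0.98, -0.2, 0.002]
wrist_force: [0.7, -0.1, 0.0]
grip_width: 0.0852
```

```bash
python3 - <<'E'
from h import *
print(delta([0.4324,-0.299,0.010],np.radians(-23.4)),sense()['position'])
E
```

```text
(array([-0.0037,  0.001 ,  0.0036]), array([ 0.0006, -0.0036,  0.0051])) [ 0.43614951 -0.29955962  0.01363782]
```

Request:
{"api": "move_arm", "payload": {
  "motion": [
    {"dx": -0.003, "dy": 0, "dz": 0.002, "wx": 0, "wy": 0, "wz": 0, "grip": -1},
    {"dx": -0.003, "dy": 0, "dz": 0.002, "wx": 0, "wy": 0, "wz": 0, "grip": 1},
    {"dx": -0.003, "dy": 0, "dz": 0.002, "wx": 0, "wy": 0, "wz": 0, "grip": 1},
    {"dx": -0.003, "dy": 0, "dz": 0.002, "wx": 0, "wy": 0, "wz": 0, "grip": 1},
    {"dx": -0.003, "dy": 0, "dz": 0.002, "wx": 0, "wy": 0, "wz": 0, "grip": 1},
    {"dx": -0.003, "dy": 0, "dz": 0.002, "wx": 0, "wy": 0, "wz": 0, "grip": 1},
    {"dx": -0.003, "dy": 0, "dz": 0.002, "wx": 0, "wy": 0, "wz": 0, "grip": 1},
    {"dx": -0.003, "dy": 0, "dz": 0.002, "wx": 0, "wy": 0, "wz": 0, "grip": 1},
    {"dx": -0.003, "dy": 0, "dz": 0.002, "wx": 0, "wy": 0, "wz": 0, "grip": 1}
  ]
}}

```text
time: 4.28
position: [0.4326, -0.2984, 0.0098]
ee_rot: [0.0, 0.98, -0.201, 0.001]
wrist_force: [-1.4, 0.7, 5.4]
grip_width: 0.0433
```

```bash
python3 - <<'E'
from h import *
cv2.imwrite("pics/w4.png",camera("wrist"))
print(sense()['position'],sense()['grip_width'],sense()['wrist_force'])
print(delta([0.5034,-0.069,0.09],0.019))
E
```

```text
[ 0.43260455 -0.29842156  0.00982052] 0.04365126280584781 [-1.04554053  0.61152944  5.33589984]
(array([-0.025 , -0.2388, -0.0803]), array([ 4.000e-04, -1.000e-03, -4.231e-01]))
```

View pics/w4.png

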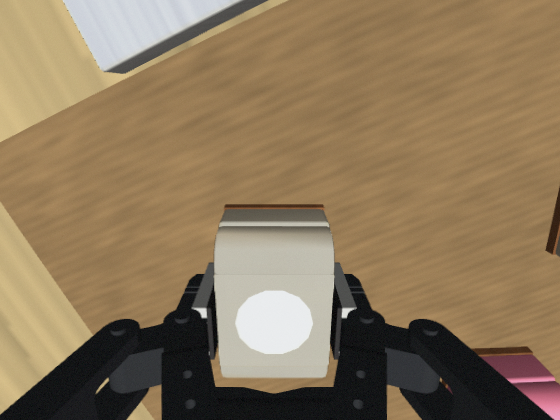

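Request:
{"api": "move_arm", "payload": {
  "motion": [
    {"dx": 0, "dy": 0, "dz": -0.03, "wx": 0, "wy": 0, "wz": 0, "grip": 1},
    {"dx": 0, "dy": 0, "dz": -0.07, "wx": 0, "wy": 0, "wz": 0, "grip": 1},
    {"dx": -0.005, "dy": -0.04, "dz": -0.09, "wx": 0, "wy": 0, "wz": -0.08, "grip": 1},
    {"dx": -0.025, "dy": -0.239, "dz": -0.09, "wx": 0, "wy": 0, "wz": -0.423, "grip": 1},
    {"dx": -0.025, "dy": -0.239, "dz": -0.09, "wx": 0, "wy": 0, "wz": -0.423, "grip": 1},
    {"dx": -0.025, "dy": -0.239, "dz": -0.09, "wx": 0, "wy": 0, "wz": -0.423, "grip": 1},
    {"dx": -0.025, "dy": -0.239, "dz": -0.09, "wx": 0, "wy": 0, "wz": -0.423, "grip": 1},
    {"dx": -0.025, "dy": -0.239, "dz": -0.09, "wx": 0, "wy": 0, "wz": -0.423, "grip": 1},
    {"dx": -0.025, "dy": -0.239, "dz": -0.09, "wx": 0, "wy": 0, "wz": -0.423, "grip": 1},
    {"dx": -0.025, "dy": -0.239, "dz": -0.09, "wx": 0, "wy": 0, "wz": -0.423, "grip": 1},
    {"dx": -0.025, "dy": -0.239, "dz": -0.09, "wx": 0, "wy": 0, "wz": -0.423, "grip": 1},
    {"dx": -0.025, "dy": -0.239, "dz": -0.09, "wx": 0, "wy": 0, "wz": -0.423, "grip": 1}
  ]
}}

```text
time: 5.33
position: [0.5025, -0.0695, 0.0987]
ee_rot: [0.0, 1.0, 0.009, -0.001]
wrist_force: [-0.1, -0.6, -1.7]
grip_width: 0.0435
```

```bash
python3 - <<'E'
from h import *
cv2.imwrite("pics/w5.png",camera("wrist"))
print(sense()['position'],sense()['grip_width'],sense()['wrist_force'])
print(delta([0.5034,-0.069,0.031],0.019))
E
```

```text
[ 0.50252899 -0.06979502  0.09886562] 0.043528551416220036 [ 0.54935521  0.33634299 -1.33915757]
(array([ 0.0009, -0.0008,  0.0679]), array([ 0.0001,  0.0009, -0.0022]))
```

View pics/w5.png

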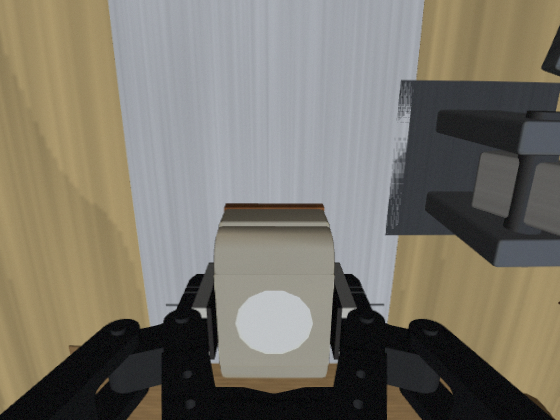

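Request:
{"api": "move_arm", "payload": {
  "motion": [
    {"dx": 0.001, "dy": -0.001, "dz": 0.03, "wx": 0, "wy": 0, "wz": 0, "grip": 1},
    {"dx": 0.001, "dy": -0.001, "dz": 0.055, "wx": 0, "wy": 0, "wz": 0, "grip": 1},
    {"dx": 0.001, "dy": -0.001, "dz": 0.064, "wx": 0, "wy": 0, "wz": 0, "grip": 1},
    {"dx": 0.001, "dy": -0.001, "dz": 0.068, "wx": 0, "wy": 0, "wz": 0, "grip": 1},
    {"dx": 0.001, "dy": -0.001, "dz": 0.0685, "wx": 0, "wy": 0, "wz": 0, "grip": 1},
    {"dx": 0.001, "dy": -0.001, "dz": 0.0685, "wx": 0, "wy": 0, "wz": 0, "grip": 1},
    {"dx": 0.001, "dy": -0.001, "dz": 0.0685, "wx": 0, "wy": 0, "wz": 0, "grip": 1}
  ]
}}

```text
time: 5.97
position: [0.5051, -0.0681, 0.0316]
ee_rot: [0.0, 1.0, 0.009, 0.001]
wrist_force: [-0.0, 0.1, -1.4]
grip_width: 0.0436
```

```bash
python3 - <<'E'
from h import *
print(sense()['position'],sense()['grip_width'],sense()['wrist_force'])
print(delta([0.5034,-0.069,0.031],0.019))
E
```

```text
[ 0.50505716 -0.06813325  0.03161093] 0.04361952801598386 [-0.04426583  0.06222175 -1.39243055]
(array([-0.0017,  0.0008,  0.0006]), array([ 0.0003, -0.002 , -0.0009]))
```

Request:
{"api": "move_arm", "payload": {
  "motion": [
    {"dx": -0.001, "dy": 0, "dz": 0.0015, "wx": 0, "wy": 0, "wz": 0, "grip": 1},
    {"dx": -0.001, "dy": 0, "dz": 0.0015, "wx": 0, "wy": 0, "wz": 0, "grip": 1},
    {"dx": -0.001, "dy": 0, "dz": 0.0015, "wx": 0, "wy": 0, "wz": 0, "grip": 1},
    {"dx": -0.001, "dy": 0, "dz": 0.0015, "wx": 0, "wy": 0, "wz": 0, "grip": -1},
    {"dx": -0.001, "dy": 0, "dz": 0.0015, "wx": 0, "wy": 0, "wz": 0, "grip": -1},
    {"dx": -0.001, "dy": 0, "dz": 0.0015, "wx": 0, "wy": 0, "wz": 0, "grip": -1},
    {"dx": -0.001, "dy": 0, "dz": 0.0015, "wx": 0, "wy": 0, "wz": 0, "grip": -1},
    {"dx": -0.001, "dy": 0, "dz": -0.02, "wx": 0, "wy": 0, "wz": 0, "grip": -1},
    {"dx": -0.001, "dy": 0, "dz": -0.06, "wx": 0, "wy": 0, "wz": 0, "grip": -1},
    {"dx": -0.001, "dy": 0, "dz": -0.1, "wx": 0, "wy": 0, "wz": 0, "grip": -1},
    {"dx": -0.001, "dy": 0, "dz": -0.13, "wx": 0, "wy": 0, "wz": 0, "grip": -1},
    {"dx": -0.001, "dy": 0, "dz": -0.13, "wx": 0, "wy": 0, "wz": 0, "grip": -1},
    {"dx": -0.001, "dy": 0, "dz": -0.13, "wx": 0, "wy": 0, "wz": 0, "grip": -1}
  ]
}}

```text
time: 7.05
position: [0.5048, -0.0677, 0.163]
ee_rot: [0.0, 1.0, 0.01, 0.003]
wrist_force: [0.3, 0.0, -1.2]
grip_width: 0.0852
```

```bash
python3 - <<'E'
from h import *
im=camera("top")
cv2.imwrite("pics/w6.png",camera("wrist")); cv2.imwrite("pics/t6.png",im)
from loc import blocks
print(blocks(Cam("top"),im))
print(sense()['position'],sense()['grip_width'],sense()['wrist_force'])
print(delta([0.575,-0.25,0.19],np.radians(-20.6)))
E
```

```text
[(array([ 591.1, -315.3]), array([64.3, 42.3]), 69.4, 416.5)]
[ 0.5023509  -0.06737003  0.1598183 ] 0.08539113640817694 [0.08318576 0.28449913 0.41858103]
(array([ 0.0691,  0.184 , -0.0303]), array([0.    , 0.0016, 0.3786]))
```

View pics/w6.png

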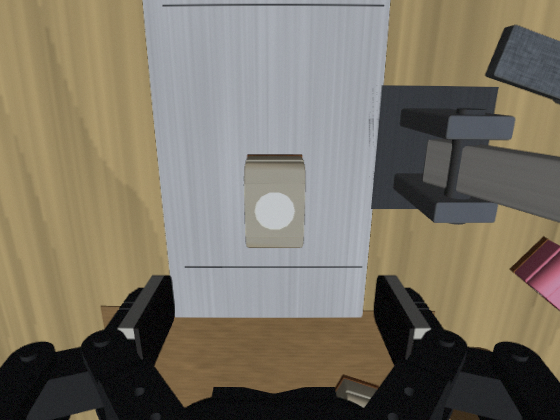

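View pics/t6.png

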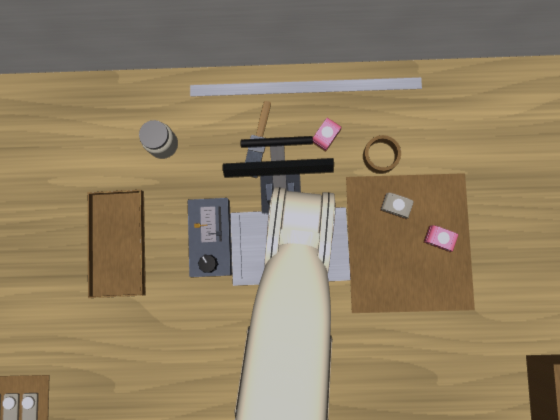

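```bash
python3 - <<'E'
from h import *
w=Cam("wrist")
pp=[w.plane(uv,0.06)for uv in [(246,164),(304,164),(303,247),(247,247),(275,211)]]; print(np.round(pp,4),np.mean(pp[:4],0))
print([w.plane(uv,0.085).round(4) for uv in [(452,198),(459,135)]])
E
```

```text
[[ 0.4828 -0.0343  0.06  ]
 [ 0.5232 -0.0335  0.06  ]
 [ 0.5254 -0.0969  0.06  ]
 [ 0.4832 -0.0977  0.06  ]
 [ 0.5037 -0.0686  0.06  ]] [ 0.50366727 -0.06562321  0.06      ]
[array([ 0.6186, -0.0487,  0.085 ]), array([ 0.6159, -0.0082,  0.085 ])]
```

Request:
{"api": "move_arm", "payload": {
  "motion": [
    {"dx": 0.069, "dy": 0.184, "dz": -0.03, "wx": 0, "wy": 0, "wz": 0.379, "grip": -1},
    {"dx": 0.069, "dy": 0.184, "dz": -0.03, "wx": 0, "wy": 0, "wz": 0.379, "grip": -1},
    {"dx": 0.069, "dy": 0.184, "dz": -0.03, "wx": 0, "wy": 0, "wz": 0.379, "grip": -1},
    {"dx": 0.069, "dy": 0.184, "dz": -0.03, "wx": 0, "wy": 0, "wz": 0.379, "grip": -1},
    {"dx": 0.069, "dy": 0.184, "dz": -0.03, "wx": 0, "wy": 0, "wz": 0.379, "grip": -1},
    {"dx": 0.069, "dy": 0.184, "dz": -0.03, "wx": 0, "wy": 0, "wz": 0.379, "grip": -1},
    {"dx": 0.069, "dy": 0.184, "dz": -0.03, "wx": 0, "wy": 0, "wz": 0.379, "grip": -1},
    {"dx": 0.069, "dy": 0.184, "dz": -0.03, "wx": 0, "wy": 0, "wz": 0.379, "grip": -1}
  ]
}}

```text
time: 7.82
position: [0.5742, -0.2495, 0.1881]
ee_rot: [-0.001, 0.984, -0.179, -0.002]
wrist_force: [0.3, 1.5, -0.5]
grip_width: 0.0851
```

```bash
python3 - <<'E'
from h import *
cv2.imwrite("pics/w7.png",camera("wrist"))
s=sense();print(s['position'],s['time'])
print(delta([0.591,-0.3165,0.085],np.radians(-20.6)))
E
```

```text
[ 0.57437141 -0.24890565  0.18871729] 7.8667
(array([0.0398, 0.0575, 0.1035]), array([-0.0005,  0.0043,  0.0002]))
```

View pics/w7.png

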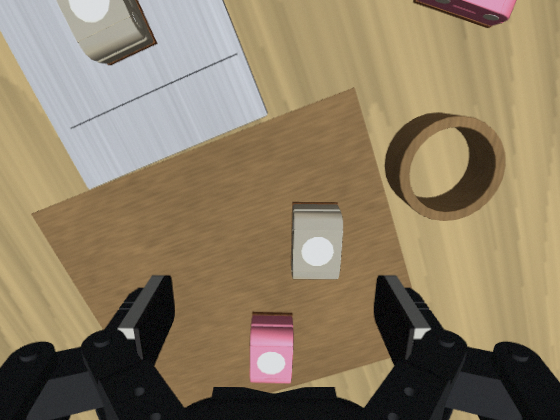

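```bash
python3 - <<'E'
from h import *
w=Cam("wrist")
pp=[w.plane(uv,0.04)for uv in [(294,211),(341,212),(340,279),(292,278),(318,251)]]; print(np.round(pp,4),np.mean(pp[:4],0))
E
```

```text
[[ 0.5842 -0.2718  0.04  ]
 [ 0.6225 -0.2871  0.04  ]
 [ 0.6021 -0.3504  0.04  ]
 [ 0.5603 -0.3336  0.04  ]
 [ 0.5918 -0.3157  0.04  ]] [ 0.59230927 -0.31071606  0.04      ]
```

Request:
{"api": "move_arm", "payload": {
  "motion": [
    {"dx": 0.04, "dy": 0.0575, "dz": 0.07, "wx": 0, "wy": 0, "wz": 0, "grip": -1},
    {"dx": 0.04, "dy": 0.0575, "dz": 0.09, "wx": 0, "wy": 0, "wz": 0, "grip": -1},
    {"dx": 0.04, "dy": 0.0575, "dz": 0.105, "wx": 0, "wy": 0, "wz": 0, "grip": -1},
    {"dx": 0.04, "dy": 0.0575, "dz": 0.105, "wx": 0, "wy": 0, "wz": 0, "grip": -1},
    {"dx": 0.04, "dy": 0.0575, "dz": 0.105, "wx": 0, "wy": 0, "wz": 0, "grip": -1},
    {"dx": 0.04, "dy": 0.0575, "dz": 0.105, "wx": 0, "wy": 0, "wz": 0, "grip": -1},
    {"dx": 0.04, "dy": 0.0575, "dz": 0.105, "wx": 0, "wy": 0, "wz": 0, "grip": -1},
    {"dx": 0.04, "dy": 0.0575, "dz": 0.105, "wx": 0, "wy": 0, "wz": 0, "grip": -1}
  ]
}}

```text
time: 8.53
position: [0.5945, -0.3175, 0.0892]
ee_rot: [0.001, 0.984, -0.178, 0.003]
wrist_force: [0.5, -0.2, 0.3]
grip_width: 0.085
```

```bash
python3 - <<'E'
from h import *
s=sense();print(s['position'],s['time'])
print(delta([0.5905,-0.3165,0.010],np.radians(-20.6)))
E
```

```text
[ 0.59453075 -0.31754905  0.08918608] 8.5333
(array([-0.0046,  0.0004,  0.0792]), array([ 0.0005, -0.0052,  0.0012]))
```

Request:
{"api": "move_arm", "payload": {
  "motion": [
    {"dx": -0.003, "dy": -0.002, "dz": 0.03, "wx": 0, "wy": 0, "wz": 0, "grip": -1},
    {"dx": -0.003, "dy": -0.002, "dz": 0.06, "wx": 0, "wy": 0, "wz": 0, "grip": -1},
    {"dx": -0.003, "dy": -0.002, "dz": 0.078, "wx": 0, "wy": 0, "wz": 0, "grip": -1},
    {"dx": -0.003, "dy": -0.002, "dz": 0.078, "wx": 0, "wy": 0, "wz": 0, "grip": -1},
    {"dx": -0.003, "dy": -0.002, "dz": 0.078, "wx": 0, "wy": 0, "wz": 0, "grip": -1},
    {"dx": -0.003, "dy": -0.002, "dz": 0.078, "wx": 0, "wy": 0, "wz": 0, "grip": -1},
    {"dx": -0.003, "dy": -0.002, "dz": 0.078, "wx": 0, "wy": 0, "wz": 0, "grip": 1},
    {"dx": -0.003, "dy": -0.002, "dz": 0.078, "wx": 0, "wy": 0, "wz": 0, "grip": 1},
    {"dx": -0.003, "dy": -0.002, "dz": 0.078, "wx": 0, "wy": 0, "wz": 0, "grip": 1},
    {"dx": -0.003, "dy": -0.002, "dz": 0.078, "wx": 0, "wy": 0, "wz": 0, "grip": 1},
    {"dx": -0.003, "dy": -0.002, "dz": 0.078, "wx": 0, "wy": 0, "wz": 0, "grip": 1},
    {"dx": -0.003, "dy": -0.002, "dz": 0.078, "wx": 0, "wy": 0, "wz": 0, "grip": 1},
    {"dx": -0.003, "dy": -0.002, "dz": 0.078, "wx": 0, "wy": 0, "wz": 0, "grip": 1}
  ]
}}

```text
time: 9.62
position: [0.5915, -0.3157, 0.0091]
ee_rot: [0.0, 0.984, -0.179, 0.001]
wrist_force: [-0.2, 0.4, 6.2]
grip_width: 0.0432
```

```bash
python3 - <<'E'
from h import *
s=sense();print(s['position'],s['time'],s['grip_width'],s['wrist_force'])
cv2.imwrite("pics/w8.png",camera("wrist"))
print(delta([0.502,0.008,0.13],0.019))
E
```

```text
[ 0.59154929 -0.31565636  0.00912357] 9.6167 0.043231637718370866 [-0.17971129  0.42916589  6.24499129]
(array([-0.1976, -0.2713, -0.1214]), array([ 0.0007, -0.0024, -0.3791]))
```

View pics/w8.png

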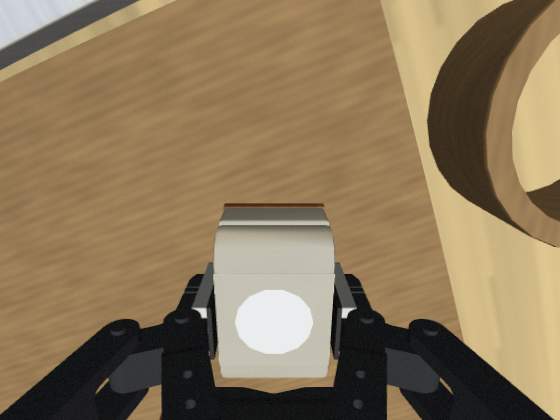

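Request:
{"api": "move_arm", "payload": {
  "motion": [
    {"dx": 0, "dy": 0, "dz": -0.03, "wx": 0, "wy": 0, "wz": 0, "grip": 1},
    {"dx": 0, "dy": 0, "dz": -0.07, "wx": 0, "wy": 0, "wz": 0, "grip": 1},
    {"dx": -0.04, "dy": -0.03, "dz": -0.1, "wx": 0, "wy": 0, "wz": 0, "grip": 1},
    {"dx": -0.198, "dy": -0.271, "dz": -0.12, "wx": 0, "wy": 0, "wz": -0.379, "grip": 1},
    {"dx": -0.198, "dy": -0.271, "dz": -0.12, "wx": 0, "wy": 0, "wz": -0.379, "grip": 1},
    {"dx": -0.198, "dy": -0.271, "dz": -0.12, "wx": 0, "wy": 0, "wz": -0.379, "grip": 1},
    {"dx": -0.198, "dy": -0.271, "dz": -0.12, "wx": 0, "wy": 0, "wz": -0.379, "grip": 1},
    {"dx": -0.198, "dy": -0.271, "dz": -0.12, "wx": 0, "wy": 0, "wz": -0.379, "grip": 1},
    {"dx": -0.198, "dy": -0.271, "dz": -0.12, "wx": 0, "wy": 0, "wz": -0.379, "grip": 1},
    {"dx": -0.198, "dy": -0.271, "dz": -0.12, "wx": 0, "wy": 0, "wz": -0.379, "grip": 1},
    {"dx": -0.198, "dy": -0.271, "dz": -0.12, "wx": 0, "wy": 0, "wz": -0.379, "grip": 1},
    {"dx": -0.198, "dy": -0.271, "dz": -0.12, "wx": 0, "wy": 0, "wz": -0.379, "grip": 1},
    {"dx": -0.198, "dy": -0.271, "dz": -0.12, "wx": 0, "wy": 0, "wz": -0.379, "grip": 1},
    {"dx": -0.198, "dy": -0.271, "dz": -0.12, "wx": 0, "wy": 0, "wz": -0.379, "grip": 1},
    {"dx": -0.198, "dy": -0.271, "dz": -0.12, "wx": 0, "wy": 0, "wz": -0.379, "grip": 1}
  ]
}}

```text
time: 10.92
position: [0.501, 0.0069, 0.1273]
ee_rot: [0.0, 1.0, 0.008, -0.0]
wrist_force: [0.4, 0.1, -1.8]
grip_width: 0.0433
```

```bash
python3 - <<'E'
from h import *
s=sense();print(s['position'],s['time'],s['grip_width'],s['wrist_force'])
cv2.imwrite("pics/w9.png",camera("wrist"));cv2.imwrite("pics/t9.png",camera("top"))
print(delta([0.502,0.008,0.030],0.019))
E
```

```text
[0.50103021 0.00691607 0.12730261] 10.9167 0.04332403977908705 [ 0.39929348  0.13728107 -1.76573054]
(array([ 0.0011, -0.0011,  0.0973]), array([ 0.0002,  0.0006, -0.0024]))
```

View pics/t9.png

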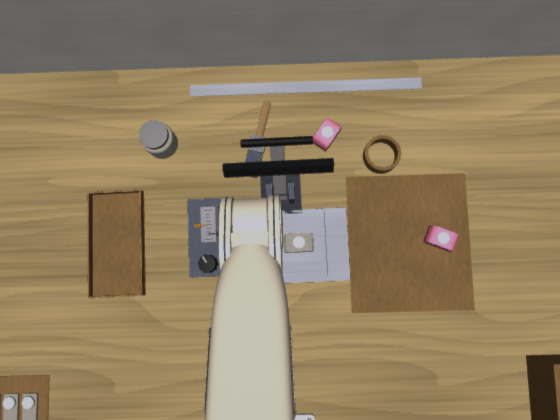

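Request:
{"api": "move_arm", "payload": {
  "motion": [
    {"dx": 0.001, "dy": -0.003, "dz": 0.035, "wx": 0, "wy": 0, "wz": 0, "grip": 1},
    {"dx": 0.001, "dy": -0.003, "dz": 0.065, "wx": 0, "wy": 0, "wz": 0, "grip": 1},
    {"dx": 0.001, "dy": -0.003, "dz": 0.085, "wx": 0, "wy": 0, "wz": 0, "grip": 1},
    {"dx": 0.001, "dy": -0.003, "dz": 0.092, "wx": 0, "wy": 0, "wz": 0, "grip": 1},
    {"dx": 0.001, "dy": -0.003, "dz": 0.0965, "wx": 0, "wy": 0, "wz": 0, "grip": 1},
    {"dx": 0.001, "dy": -0.003, "dz": 0.0965, "wx": 0, "wy": 0, "wz": 0, "grip": 1},
    {"dx": 0.001, "dy": -0.003, "dz": 0.0965, "wx": 0, "wy": 0, "wz": 0, "grip": 1},
    {"dx": 0.001, "dy": -0.003, "dz": 0.0965, "wx": 0, "wy": 0, "wz": 0, "grip": 1}
  ]
}}

```text
time: 11.68
position: [0.5033, 0.0111, 0.0327]
ee_rot: [-0.0, 1.0, 0.009, 0.002]
wrist_force: [0.2, -0.1, -1.1]
grip_width: 0.0436
```

```bash
python3 - <<'E'
from h import *
s=sense();print(s['position'],s['time'],s['grip_width'],s['wrist_force'])
print(delta([0.502,0.010,0.029],0.019))
E
```

```text
[0.5032896  0.01111502 0.03267044] 11.6833 0.043626429534381075 [ 0.21934523 -0.09885844 -1.06495583]
(array([-0.0013,  0.0011,  0.0037]), array([-0.    , -0.0031, -0.0003]))
```

Request:
{"api": "move_arm", "payload": {
  "motion": [
    {"dx": -0.001, "dy": 0, "dz": 0.002, "wx": 0, "wy": 0, "wz": 0, "grip": 1},
    {"dx": -0.001, "dy": 0, "dz": 0.003, "wx": 0, "wy": 0, "wz": 0, "grip": 1},
    {"dx": -0.001, "dy": 0, "dz": 0.003, "wx": 0, "wy": 0, "wz": 0, "grip": 1},
    {"dx": -0.001, "dy": 0, "dz": 0.003, "wx": 0, "wy": 0, "wz": 0, "grip": 1},
    {"dx": -0.001, "dy": 0, "dz": 0.003, "wx": 0, "wy": 0, "wz": 0, "grip": -1},
    {"dx": -0.001, "dy": 0, "dz": 0.003, "wx": 0, "wy": 0, "wz": 0, "grip": -1},
    {"dx": -0.001, "dy": 0, "dz": 0.003, "wx": 0, "wy": 0, "wz": 0, "grip": -1},
    {"dx": -0.001, "dy": 0, "dz": 0.003, "wx": 0, "wy": 0, "wz": 0, "grip": -1},
    {"dx": -0.001, "dy": 0, "dz": -0.02, "wx": 0, "wy": 0, "wz": 0, "grip": -1},
    {"dx": -0.001, "dy": 0, "dz": -0.06, "wx": 0, "wy": 0, "wz": 0, "grip": -1},
    {"dx": -0.02, "dy": 0, "dz": -0.1, "wx": 0, "wy": 0, "wz": 0, "grip": -1},
    {"dx": -0.05, "dy": 0, "dz": -0.14, "wx": 0, "wy": 0, "wz": 0, "grip": -1},
    {"dx": -0.08, "dy": 0, "dz": -0.18, "wx": 0, "wy": 0, "wz": 0, "grip": -1},
    {"dx": -0.1, "dy": 0, "dz": -0.2, "wx": 0, "wy": 0, "wz": 0, "grip": -1},
    {"dx": -0.1, "dy": 0, "dz": -0.22, "wx": 0, "wy": 0, "wz": 0, "grip": -1},
    {"dx": -0.1, "dy": 0, "dz": -0.22, "wx": 0, "wy": 0, "wz": 0, "grip": -1}
  ]
}}

```text
time: 13.02
position: [0.403, 0.0094, 0.2566]
ee_rot: [-0.0, 1.0, 0.009, 0.005]
wrist_force: [1.5, 0.4, -0.3]
grip_width: 0.0855
```

```bash
python3 - <<'E'
from h import *
s=sense();print(s['position'],s['time'],s['q'])
cv2.imwrite("pics/w10.png",camera("wrist"));cv2.imwrite("pics/t10.png",camera("top"))
E
```

```text
[0.40300098 0.00938799 0.25660723] 13.0167 [ 2.32777384e-02  2.90776674e-02 -1.77119099e-01  1.35466960e+00
  1.76096564e-05  1.57507660e+00]
```

View pics/w10.png

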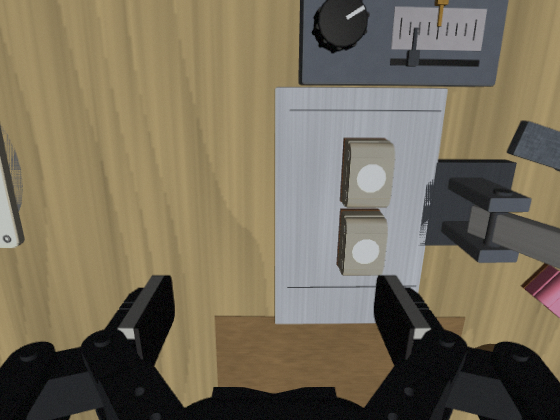

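View pics/t10.png

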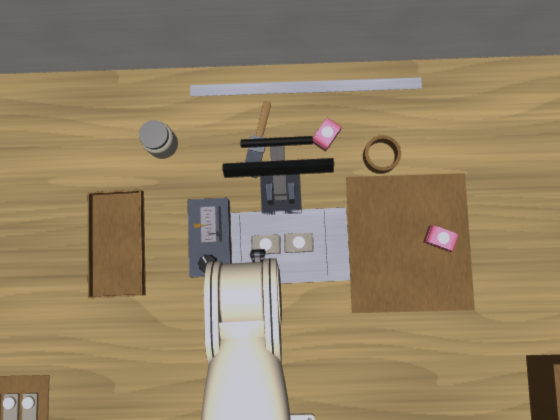

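```bash
cat > kin.py <<'E'
from h import *
S=[(.2414,.0037,.4993,.2304),(.43262,.53136,.5983,.3329),(.18573,-.16724,.4598,.1928),(.02908,-.17712,.40311,.25661)]
A=[];b=[]
for q2,q3,r,z in S:
    f=q2-q3; c,s=np.cos,np.sin
    A.append([1,0,c(q2),s(q2),c(f),s(f)]);b.append(r)
    A.append([0,1,-s(q2),c(q2),-s(f),c(f)]);b.append(z)
x,res,rk,sv=np.linalg.lstsq(np.array(A),np.array(b),rcond=None)
if __name__=="__main__": print(x,res,rk,sv)
E
python3 kin.py
```

```text
[ 0.00072027 -0.12657818  0.00148711  0.47533437  0.39770383 -0.01074065] [4.14797184e-07] 6 [3.43895153 3.43895153 0.40568349 0.40568349 0.09504371 0.09504371]
```

```bash
python3 - <<'E'
from h import *
t=Cam("top"); im=cv2.imread("pics/t10.png")
m=(cv2.cvtColor(im,cv2.COLOR_BGR2HSV)[...,2]<45).astype(np.uint8)*255
z=np.zeros_like(m); z[130:152,232:322]=m[130:152,232:322]
c=max(cv2.findContours(z,0,cv2.CHAIN_APPROX_NONE)[0],key=cv2.contourArea)
r=cv2.minAreaRect(c);print(r)
bp=cv2.boxPoints(r);print([t.plane(p,.258).round(4) for p in bp],t.plane(r[0],.258))
po=np.array([.5027,-.0312]);ex=np.array([1,.019]);ey=np.array([-.019,1])
for y in(-.075,0,.045,.075):
  P=np.r_[po+ex*.199+ey*y,.258];print(y,P,t.proj(P))
P=np.r_[po+ex*.199+ey*.045,.258]
print(delta([P[0],P[1],.34],.019))
E
```

```text
((276.42767333984375, 141.55361938476562), (7.340830326080322, 71.11116790771484), 87.1375961303711)
[array([0.7077, 0.0465, 0.258 ]), array([ 0.7105, -0.1013,  0.258 ]), array([ 0.6949, -0.1015,  0.258 ]), array([0.692, 0.046, 0.258])] [ 0.70125404 -0.02766056  0.258     ]
-0.075 [ 0.703125 -0.102419  0.258   ] [[312.43237707 139.54351974]]
0 [ 0.7017   -0.027419  0.258   ] [[276.30588516 141.34759339]]
0.045 [0.700845 0.017581 0.258   ] [[254.66676579 142.42792973]]
0.075 [0.700275 0.047581 0.258   ] [[240.25585219 143.14728401]]
(array([ 0.2988, -0.0025, -0.0866]), array([-0.    , -0.0037,  0.0001]))
```

Request:
{"api": "move_arm", "payload": {
  "motion": [
    {"dx": 0.02, "dy": 0, "dz": -0.04, "wx": 0, "wy": 0, "wz": 0, "grip": -0.2},
    {"dx": 0.05, "dy": 0, "dz": -0.053, "wx": 0, "wy": 0, "wz": 0, "grip": -0.2},
    {"dx": 0.09, "dy": -0.002, "dz": -0.053, "wx": 0, "wy": 0, "wz": 0, "grip": -0.2},
    {"dx": 0.13, "dy": -0.002, "dz": -0.053, "wx": 0, "wy": 0, "wz": 0, "grip": -0.2},
    {"dx": 0.17, "dy": -0.002, "dz": -0.053, "wx": 0, "wy": 0, "wz": 0, "grip": -0.2},
    {"dx": 0.21, "dy": -0.002, "dz": -0.053, "wx": 0, "wy": 0, "wz": 0, "grip": -0.2},
    {"dx": 0.25, "dy": -0.002, "dz": -0.053, "wx": 0, "wy": 0, "wz": 0, "grip": -0.2},
    {"dx": 0.285, "dy": -0.002, "dz": -0.053, "wx": 0, "wy": 0, "wz": 0, "grip": -0.2},
    {"dx": 0.298, "dy": -0.0025, "dz": -0.053, "wx": 0, "wy": 0, "wz": 0, "grip": -0.2},
    {"dx": 0.298, "dy": -0.0025, "dz": -0.053, "wx": 0, "wy": 0, "wz": 0, "grip": -0.2},
    {"dx": 0.298, "dy": -0.0025, "dz": -0.053, "wx": 0, "wy": 0, "wz": 0, "grip": -0.2},
    {"dx": 0.298, "dy": -0.0025, "dz": -0.053, "wx": 0, "wy": 0, "wz": 0, "grip": -0.2}
  ]
}}

```text
time: 14.12
position: [0.699, 0.0175, 0.3028]
ee_rot: [0.0, 1.0, 0.01, -0.001]
wrist_force: [0.2, 0.2, 0.5]
grip_width: 0.0513
```

```bash
python3 - <<'E'
from h import *
s=sense();print(s['position'],s['time'],s['q'],s['grip_width'])
cv2.imwrite("pics/w11.png",camera("wrist"))
print(delta([0.7008,0.0176,.239],.019))
E
```

```text
[0.69899531 0.01749961 0.30276757] 14.1167 [ 2.50383913e-02  7.04922385e-01  9.19707508e-01  1.78837895e+00
 -1.89960183e-05  1.57679146e+00] 0.05132984237995247
(array([ 0.0021, -0.0001,  0.0651]), array([ 0.   ,  0.001, -0.   ]))
```

View pics/w11.png

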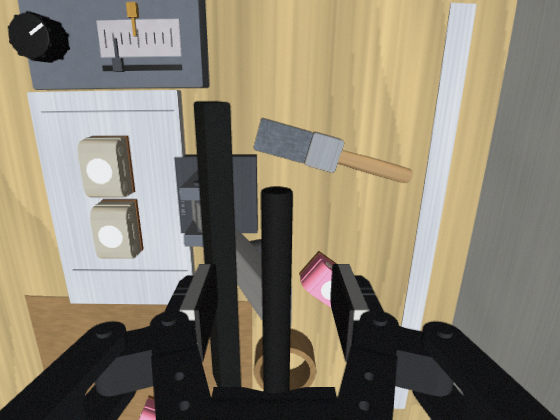

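Request:
{"api": "move_arm", "payload": {
  "motion": [
    {"dx": 0.001, "dy": 0, "dz": 0.02, "wx": 0, "wy": 0, "wz": 0, "grip": -0.2},
    {"dx": 0.001, "dy": 0, "dz": 0.045, "wx": 0, "wy": 0, "wz": 0, "grip": -0.2},
    {"dx": 0.001, "dy": 0, "dz": 0.063, "wx": 0, "wy": 0, "wz": 0, "grip": -0.2},
    {"dx": 0.001, "dy": 0, "dz": 0.063, "wx": 0, "wy": 0, "wz": 0, "grip": -0.2},
    {"dx": 0.001, "dy": 0, "dz": 0.063, "wx": 0, "wy": 0, "wz": 0, "grip": -0.2},
    {"dx": 0.001, "dy": 0, "dz": 0.063, "wx": 0, "wy": 0, "wz": 0, "grip": -0.2}
  ],
  "grip_force": 30
}}

```text
time: 14.67
position: [0.7007, 0.0175, 0.244]
ee_rot: [-0.0, 1.0, 0.01, 0.002]
wrist_force: [0.1, -0.3, 0.3]
grip_width: 0.0513
```

```bash
python3 - <<'E'
from h import *
s=sense();print(s['position'],s['time'],s['grip_width'],s['wrist_force'])
print(delta([0.7008,0.0176,.239],.019))
E
```

```text
[0.70068522 0.01753756 0.24400136] 14.6667 0.05129135758418632 [ 0.07849642 -0.31435426  0.28883108]
(array([ 0.0001, -0.0001,  0.005 ]), array([-0.    , -0.0033,  0.    ]))
```

Request:
{"api": "move_arm", "payload": {
  "motion": [
    {"dx": 0, "dy": 0, "dz": 0.003, "wx": 0, "wy": 0, "wz": 0, "grip": 1},
    {"dx": 0, "dy": 0, "dz": 0.003, "wx": 0, "wy": 0, "wz": 0, "grip": 1},
    {"dx": 0, "dy": 0, "dz": 0.003, "wx": 0, "wy": 0, "wz": 0, "grip": 1},
    {"dx": 0, "dy": 0, "dz": 0.003, "wx": 0, "wy": 0, "wz": 0, "grip": 1},
    {"dx": 0, "dy": 0, "dz": 0.003, "wx": 0, "wy": 0, "wz": 0, "grip": 1},
    {"dx": 0, "dy": 0, "dz": 0.003, "wx": 0, "wy": 0, "wz": 0, "grip": 1},
    {"dx": 0, "dy": 0, "dz": 0.003, "wx": 0, "wy": 0, "wz": 0, "grip": 1}
  ]
}}

```text
time: 15.25
position: [0.7004, 0.0175, 0.2396]
ee_rot: [-0.0, 1.0, 0.01, 0.0]
wrist_force: [-4.6, 0.3, 5.5]
grip_width: 0.017
```

```bash
python3 - <<'E'
from h import *
s=sense();print(s['position'],s['time'],s['grip_width'],s['wrist_force'])
x0,z0=s['position'][0],s['position'][2]
for th in np.arange(2.0,-.01,-.1):
    print(round(th,2),round(-.19*(np.cos(th)-np.cos(2)),4),round(-.19*(np.sin(th)-np.sin(2)),4))
E
```

```text
[0.70039528 0.0175373  0.23957943] 15.25 0.01701836870853414 [-4.57753611  0.30618332  5.47500604]
2.0 -0.0 -0.0
1.9 -0.0176 -0.007
1.8 -0.0359 -0.0123
1.7 -0.0546 -0.0156
1.6 -0.0735 -0.0172
1.5 -0.0925 -0.0168
1.4 -0.1114 -0.0145
1.3 -0.1299 -0.0103
1.2 -0.1479 -0.0043
1.1 -0.1653 0.0034
1.0 -0.1817 0.0129
0.9 -0.1972 0.0239
0.8 -0.2114 0.0365
0.7 -0.2244 0.0504
0.6 -0.2359 0.0655
0.5 -0.2458 0.0817
0.4 -0.2541 0.0988
0.3 -0.2606 0.1166
0.2 -0.2653 0.135
0.1 -0.2681 0.1538
-0.0 -0.2691 0.1728
```

Request:
{"api": "move_arm", "payload": {
  "motion": [
    {"dx": -0.0088, "dy": 0, "dz": -0.0035, "wx": 0, "wy": 0, "wz": 0, "grip": 1},
    {"dx": -0.0176, "dy": 0, "dz": -0.007, "wx": 0, "wy": 0, "wz": 0, "grip": 1},
    {"dx": -0.0268, "dy": 0, "dz": -0.0098, "wx": 0, "wy": 0, "wz": 0, "grip": 1},
    {"dx": -0.0359, "dy": 0, "dz": -0.0123, "wx": 0, "wy": 0, "wz": 0, "grip": 1},
    {"dx": -0.0546, "dy": 0, "dz": -0.0156, "wx": 0, "wy": 0, "wz": 0, "grip": 1},
    {"dx": -0.0735, "dy": 0, "dz": -0.0172, "wx": 0, "wy": 0, "wz": 0, "grip": 1},
    {"dx": -0.0925, "dy": 0, "dz": -0.0168, "wx": 0, "wy": 0, "wz": 0, "grip": 1},
    {"dx": -0.1114, "dy": 0, "dz": -0.0145, "wx": 0, "wy": 0, "wz": 0, "grip": 1},
    {"dx": -0.1299, "dy": 0, "dz": -0.0103, "wx": 0, "wy": 0, "wz": 0, "grip": 1},
    {"dx": -0.1479, "dy": 0, "dz": -0.0043, "wx": 0, "wy": 0, "wz": 0, "grip": 1},
    {"dx": -0.1653, "dy": 0, "dz": 0.0034, "wx": 0, "wy": 0, "wz": 0, "grip": 1},
    {"dx": -0.1817, "dy": 0, "dz": 0.0129, "wx": 0, "wy": 0, "wz": 0, "grip": 1},
    {"dx": -0.1817, "dy": 0, "dz": 0.0129, "wx": 0, "wy": 0, "wz": 0, "grip": 1},
    {"dx": -0.1817, "dy": 0, "dz": 0.0129, "wx": 0, "wy": 0, "wz": 0, "grip": 1}
  ]
}}

```text
time: 16.42
position: [0.5178, 0.0141, 0.2253]
ee_rot: [0.0, 1.0, 0.01, -0.001]
wrist_force: [-4.4, 0.6, 2.3]
grip_width: 0.0168
```

```bash
python3 - <<'E'
from h import *
s=sense();print(s['position'],s['time'],s['grip_width'],s['wrist_force'])
t=1.0
for th in np.arange(1.0,-.01,-.1):
    print(round(th,2),round(-.19*(np.cos(th)-np.cos(t)),4),round(-.19*(np.sin(th)-np.sin(t)),4))
cv2.imwrite("pics/s12.png",camera("scene"))
E
```

```text
[0.5177981  0.01406658 0.22528204] 16.4167 0.016849387764932805 [-4.36072624  0.56372292  2.27818539]
1.0 -0.0 -0.0
0.9 -0.0154 0.011
0.8 -0.0297 0.0236
0.7 -0.0427 0.0375
0.6 -0.0542 0.0526
0.5 -0.0641 0.0688
0.4 -0.0723 0.0859
0.3 -0.0789 0.1037
0.2 -0.0836 0.1221
0.1 -0.0864 0.1409
0.0 -0.0873 0.1599
```

View pics/s12.png

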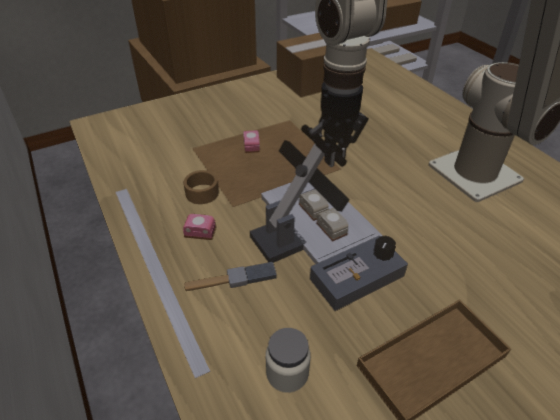

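Request:
{"api": "move_arm", "payload": {
  "motion": [
    {"dx": -0.0154, "dy": 0, "dz": 0.011, "wx": 0, "wy": 0, "wz": 0, "grip": 1},
    {"dx": -0.0297, "dy": 0, "dz": 0.0236, "wx": 0, "wy": 0, "wz": 0, "grip": 1},
    {"dx": -0.0427, "dy": 0, "dz": 0.0375, "wx": 0, "wy": 0, "wz": 0, "grip": 1},
    {"dx": -0.0542, "dy": 0, "dz": 0.0526, "wx": 0, "wy": 0, "wz": 0, "grip": 1},
    {"dx": -0.0641, "dy": 0, "dz": 0.0688, "wx": 0, "wy": 0, "wz": 0, "grip": 1},
    {"dx": -0.0723, "dy": 0, "dz": 0.0859, "wx": 0, "wy": 0, "wz": 0, "grip": 1},
    {"dx": -0.0789, "dy": 0, "dz": 0.1037, "wx": 0, "wy": 0, "wz": 0, "grip": 1},
    {"dx": -0.0836, "dy": 0, "dz": 0.1221, "wx": 0, "wy": 0, "wz": 0, "grip": 1},
    {"dx": -0.0855, "dy": 0, "dz": 0.1315, "wx": 0, "wy": 0, "wz": 0, "grip": 1},
    {"dx": -0.0864, "dy": 0, "dz": 0.1409, "wx": 0, "wy": 0, "wz": 0, "grip": 1},
    {"dx": -0.087, "dy": 0, "dz": 0.15, "wx": 0, "wy": 0, "wz": 0, "grip": 1},
    {"dx": -0.0873, "dy": 0, "dz": 0.156, "wx": 0, "wy": 0, "wz": 0, "grip": 1},
    {"dx": -0.0873, "dy": 0, "dz": 0.158, "wx": 0, "wy": 0, "wz": 0, "grip": 1},
    {"dx": -0.0873, "dy": 0, "dz": 0.158, "wx": 0, "wy": 0, "wz": 0, "grip": 1}
  ]
}}

```text
time: 17.63
position: [0.4315, 0.0124, 0.0667]
ee_rot: [0.0, 1.0, 0.009, -0.001]
wrist_force: [-5.1, 0.6, -0.2]
grip_width: 0.0172
```

```bash
python3 - <<'E'
from h import *
s=sense();print(s['position'],s['time'],s['grip_width'],s['wrist_force'])
cv2.imwrite("pics/s13.png",camera("scene"))
E
```

```text
[0.4315214  0.01239207 0.06666271] 17.6333 0.0172087078888881 [-5.10376658  0.64852192 -0.19101186]
```

View pics/s13.png

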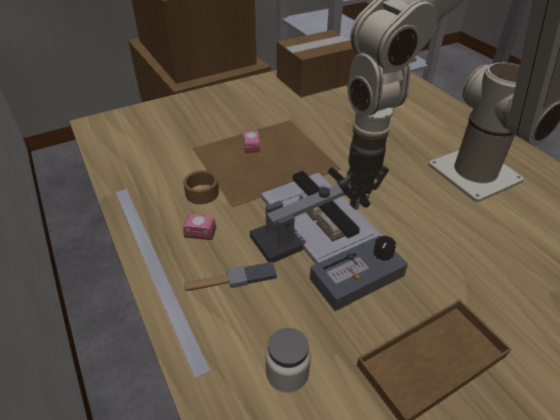

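Request:
{"api": "move_arm", "payload": {
  "motion": [
    {"dx": 0, "dy": 0, "dz": 0.001, "wx": 0, "wy": 0, "wz": 0, "grip": 1},
    {"dx": 0, "dy": 0, "dz": 0.001, "wx": 0, "wy": 0, "wz": 0, "grip": 0.2},
    {"dx": 0, "dy": 0, "dz": 0.001, "wx": 0, "wy": 0, "wz": 0, "grip": -0.2},
    {"dx": 0, "dy": 0, "dz": 0.001, "wx": 0, "wy": 0, "wz": 0, "grip": -0.2},
    {"dx": 0, "dy": 0, "dz": 0.001, "wx": 0, "wy": 0, "wz": 0, "grip": -0.2},
    {"dx": 0, "dy": 0, "dz": -0.02, "wx": 0, "wy": 0, "wz": 0, "grip": -0.2},
    {"dx": 0, "dy": 0, "dz": -0.06, "wx": 0, "wy": 0, "wz": 0, "grip": -0.5},
    {"dx": 0, "dy": 0, "dz": -0.1, "wx": 0, "wy": 0, "wz": 0, "grip": -0.5},
    {"dx": 0, "dy": 0, "dz": -0.14, "wx": 0, "wy": 0, "wz": 0, "grip": -0.5},
    {"dx": 0, "dy": 0, "dz": -0.14, "wx": 0, "wy": 0, "wz": 0, "grip": -0.5},
    {"dx": 0, "dy": 0, "dz": -0.14, "wx": 0, "wy": 0, "wz": 0, "grip": -0.5},
    {"dx": 0, "dy": 0, "dz": -0.14, "wx": 0, "wy": 0, "wz": 0, "grip": -0.5}
  ]
}}

```text
time: 18.68
position: [0.4319, 0.0124, 0.2074]
ee_rot: [-0.0, 1.0, 0.01, 0.001]
wrist_force: [-0.2, -0.3, -0.8]
grip_width: 0.0638
```

```bash
python3 - <<'E'
from h import *
s=sense();print(s['position'],s['time'],s['grip_width'],s['wrist_force'],s['q'])
cv2.imwrite("pics/s14.png",camera("scene"))
im=camera("wrist");cv2.imwrite("pics/w14.png",im); cv2.imwrite("pics/w14z.png",cv2.resize(im[0:120,230:560],None,fx=2.4,fy=2.4,interpolation=cv2.INTER_CUBIC))
cv2.imwrite("pics/t14.png",camera("top"))
E
```

```text
[0.43193651 0.0124278  0.2074385 ] 18.6833 0.06377780124566043 [-0.22430699 -0.31184643 -0.79993373] [ 2.87590665e-02  1.18777158e-01 -2.08338450e-01  1.24258344e+00
  7.52941757e-06  1.58054497e+00]
```

View pics/w14.png

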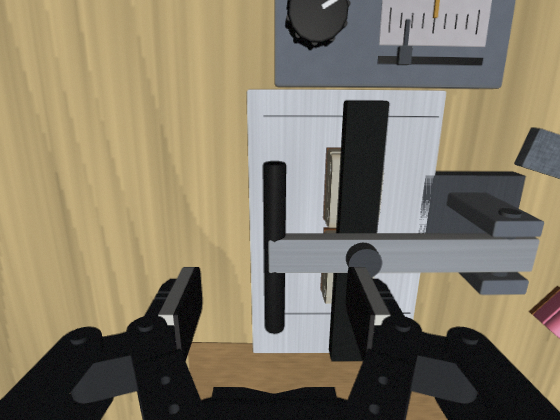

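View pics/t14.png

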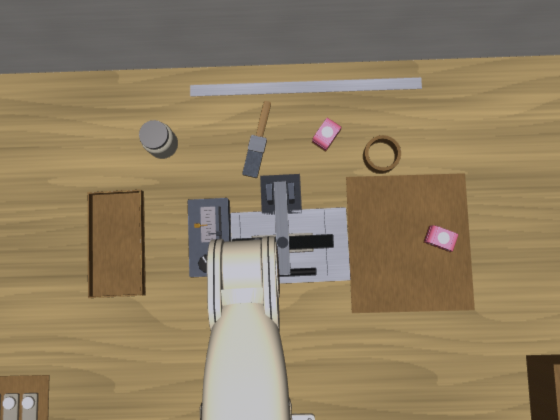

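```bash
python3 - <<'E'
from h import *
im=cv2.imread("pics/w10.png"); cv2.imwrite("pics/w10z.png",cv2.resize(im[0:90,300:510],None,fx=3.8,fy=3.8,interpolation=cv2.INTER_CUBIC))
t=Cam("top"); im=cv2.imread("pics/t1.png"); hsv=cv2.cvtColor(im,cv2.COLOR_BGR2HSV)
m=((hsv[...,2]<50)).astype(np.uint8)*255; z=np.zeros_like(m); z[245:283,190:228]=m[245:283,190:228]
for c in cv2.findContours(z,0,cv2.CHAIN_APPROX_NONE)[0]:
    if cv2.contourArea(c)>50:
        (u,v),r=cv2.minEnclosingCircle(c); print(u,v,r,t.plane((u,v),.063),cv2.contourArea(c))
cv2.imwrite("pics/k.png",cv2.resize(im[195:285,180:240],None,fx=6,fy=6,interpolation=cv2.INTER_CUBIC))
E
```

```text
(no output)
```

View pics/w10z.png

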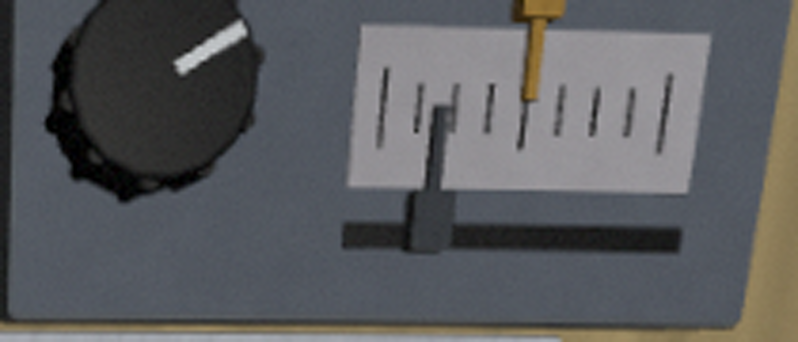

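View pics/k.png

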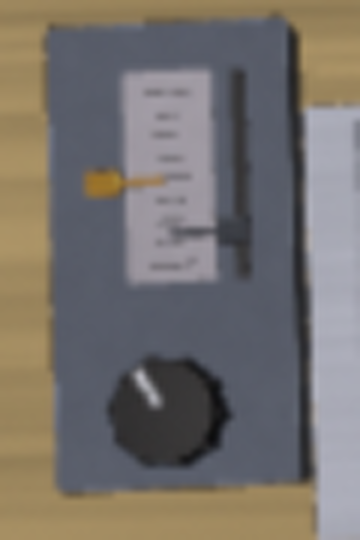

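```bash
python3 - <<'E'
from h import *
t=Cam("top")
K=t.plane((207.3,263.3),.081);P=t.plane((208.7,233.4),.052);M=t.plane((207.5,225.2),.05)
print(K,P,M)
po=np.array([.5027,-.0312]);ex=np.array([1,.019]);ey=np.array([-.019,1])
for X in(K,P,M): d=X[:2]-po; print(d@ex,d@ey)
# wrist w10 with cam at that time: compute from pose: emulate using current wrist extrinsics offset
w=Cam("wrist"); s=sense(); r=rot()
# camera relative tool
Rt=r.as_matrix(); 
Rcw=w.T[:3,:3]; Ct=Rt.T@(w.C-s['position']); Rct=Rcw@Rt
print("cam in tool",Ct)
w.C=np.array([0.4030,0.00939,0.25661])+R.from_quat([1.0,.009,.005,0]).apply(Ct)
Rn=Rct@R.from_quat([1.0,.009,.005,0]).as_matrix().T
w.T=np.eye(4); w.T[:3,:3]=Rn; w.T[:3,3]=-Rn@w.C
f=3.8
for n,uv,z in[("P",(441,106),.052),("M",(529,100),.05),("K",(167,85),.081)]:
    X=w.plane((300+uv[0]/f,uv[1]/f),z); d=X[:2]-po; print(n,X,d@ex,d@ey)
E
```

```text
[0.45864659 0.14620761 0.081     ] [0.53132378 0.14669126 0.052     ] [0.55152036 0.14973064 0.05      ]
-0.040682665696649245 0.17824462323200826
0.032003715008128354 0.17734740908772545
0.05225803716552377 0.1800030502855039
cam in tool [ 0.00066002 -0.08260597 -0.14301643]
P [0.53185396 0.14901342 0.052     ] 0.032578018940160616 0.17965949604186593
M [0.55390363 0.1514713  0.05      ] 0.054674381626244266 0.181698435551789
K [0.46046228 0.14650243 0.081     ] -0.03886137865330367 0.1785049472303074
```

```bash
python3 - <<'E'
from h import *
print(delta([.4595,.1463,.12],.85))
E
```

```text
(array([ 0.0317, -0.1333,  0.0857]), array([-0.0013,  0.0031, -0.831 ]))
```

Request:
{"api": "move_arm", "payload": {
  "motion": [
    {"dx": 0.03, "dy": -0.133, "dz": 0, "wx": 0, "wy": 0, "wz": -0.831, "grip": -0.6},
    {"dx": 0.03, "dy": -0.133, "dz": 0, "wx": 0, "wy": 0, "wz": -0.831, "grip": -0.6},
    {"dx": 0.03, "dy": -0.133, "dz": 0.05, "wx": 0, "wy": 0, "wz": -0.831, "grip": -0.6},
    {"dx": 0.03, "dy": -0.133, "dz": 0.08, "wx": 0, "wy": 0, "wz": -0.831, "grip": -0.6},
    {"dx": 0.03, "dy": -0.133, "dz": 0.08, "wx": 0, "wy": 0, "wz": -0.831, "grip": -0.6},
    {"dx": 0.03, "dy": -0.133, "dz": 0.08, "wx": 0, "wy": 0, "wz": -0.831, "grip": -0.6},
    {"dx": 0.03, "dy": -0.133, "dz": 0.08, "wx": 0, "wy": 0, "wz": -0.831, "grip": -0.6},
    {"dx": 0.03, "dy": -0.133, "dz": 0.08, "wx": 0, "wy": 0, "wz": -0.831, "grip": -0.6},
    {"dx": 0.03, "dy": -0.133, "dz": 0.08, "wx": 0, "wy": 0, "wz": -0.831, "grip": -0.6},
    {"dx": 0.03, "dy": -0.133, "dz": 0.08, "wx": 0, "wy": 0, "wz": -0.831, "grip": -0.6},
    {"dx": 0.03, "dy": -0.133, "dz": 0.08, "wx": 0, "wy": 0, "wz": -0.831, "grip": -0.6}
  ]
}}

```text
time: 19.75
position: [0.4592, 0.1458, 0.1272]
ee_rot: [-0.0, 0.911, 0.412, -0.0]
wrist_force: [0.8, -0.3, 0.4]
grip_width: 0.0679
```

```bash
python3 - <<'E'
from h import *
s=sense();print(s['position'],s['time'],s['grip_width'],s['q'])
w=Cam("wrist");im=camera("wrist");cv2.imwrite("pics/w15.png",im)
print(delta([.4595,.1463,.05],.85))
E
```

```text
[0.4591837  0.14575001 0.1272059 ] 19.75 0.06793133275880296 [ 3.07354635e-01  2.78632649e-01 -2.27834018e-01  1.06448705e+00
 -2.94321480e-06  1.02970703e+00]
(array([ 0.0005, -0.0002,  0.0774]), array([ 0.0001, -0.0002, -0.0013]))
```

View pics/w15.png

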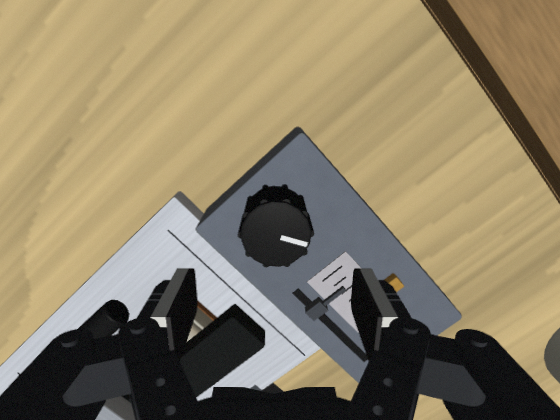

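```bash
python3 - <<'E'
from h import *
w=Cam("wrist");print(w.plane((277,233),.081))
print(w.proj([[.4595,.1463,.081]]))
E
```

```text
[0.45907335 0.1500032  0.081     ]
[[272.69813565 237.3951738 ]]
```

Request:
{"api": "move_arm", "payload": {
  "motion": [
    {"dx": 0.0016, "dy": -0.0013, "dz": 0.03, "wx": 0, "wy": 0, "wz": 0, "grip": -0.6},
    {"dx": 0.0016, "dy": -0.0013, "dz": 0.055, "wx": 0, "wy": 0, "wz": 0, "grip": -0.6},
    {"dx": 0.0016, "dy": -0.0013, "dz": 0.07, "wx": 0, "wy": 0, "wz": 0, "grip": -0.6},
    {"dx": 0.0016, "dy": -0.0013, "dz": 0.075, "wx": 0, "wy": 0, "wz": 0, "grip": -0.6},
    {"dx": 0.0016, "dy": -0.0013, "dz": 0.075, "wx": 0, "wy": 0, "wz": 0, "grip": -0.6},
    {"dx": 0.0016, "dy": -0.0013, "dz": 0.075, "wx": 0, "wy": 0, "wz": 0, "grip": -0.6},
    {"dx": 0.0016, "dy": -0.0013, "dz": 0.075, "wx": 0, "wy": 0, "wz": 0, "grip": 0.2},
    {"dx": 0.0016, "dy": -0.0013, "dz": 0.075, "wx": 0, "wy": 0, "wz": 0, "grip": 1},
    {"dx": 0.0016, "dy": -0.0013, "dz": 0.075, "wx": 0, "wy": 0, "wz": 0, "grip": 1},
    {"dx": 0.0016, "dy": -0.0013, "dz": 0.075, "wx": 0, "wy": 0, "wz": 0, "grip": 1},
    {"dx": 0.0016, "dy": -0.0013, "dz": 0.075, "wx": 0, "wy": 0, "wz": 0, "grip": 1},
    {"dx": 0.0016, "dy": -0.0013, "dz": 0.075, "wx": 0, "wy": 0, "wz": 0, "grip": 1}
  ],
  "grip_force": 25
}}

```text
time: 20.8
position: [0.4594, 0.1471, 0.0537]
ee_rot: [0.001, 0.911, 0.412, 0.0]
wrist_force: [-2.7, -3.0, 5.4]
grip_width: 0.0413
```

```bash
python3 - <<'E'
from h import *
s=sense();print(s['position'],s['time'],s['grip_width'],s['wrist_force'],s['torque'])
w=Cam("wrist");im=camera("wrist");cv2.imwrite("pics/w16.png",im)
cv2.imwrite("pics/s16.png",camera("scene"))
E
```

```text
[0.45938593 0.14708227 0.05366091] 20.8 0.041289627670620055 [-2.74260949 -2.98202771  5.39144295] [-0.70993432  0.49135046 -0.05817397]
```

View pics/w16.png

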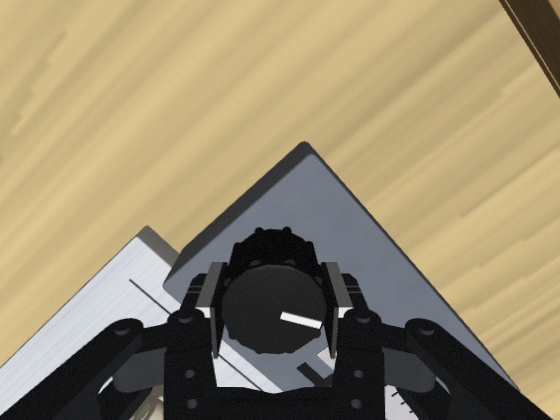

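Request:
{"api": "move_arm", "payload": {
  "motion": [
    {"dx": 0, "dy": 0, "dz": 0, "wx": 0, "wy": 0, "wz": 0.1, "grip": 1},
    {"dx": 0, "dy": 0, "dz": 0, "wx": 0, "wy": 0, "wz": 0.2, "grip": 1},
    {"dx": 0, "dy": 0, "dz": 0, "wx": 0, "wy": 0, "wz": 0.3, "grip": 1},
    {"dx": 0, "dy": 0, "dz": 0, "wx": 0, "wy": 0, "wz": 0.4, "grip": 1},
    {"dx": 0, "dy": 0, "dz": 0, "wx": 0, "wy": 0, "wz": 0.5, "grip": 1},
    {"dx": 0, "dy": 0, "dz": 0, "wx": 0, "wy": 0, "wz": 0.6, "grip": 1},
    {"dx": 0, "dy": 0, "dz": 0, "wx": 0, "wy": 0, "wz": 0.7, "grip": 1},
    {"dx": 0, "dy": 0, "dz": 0, "wx": 0, "wy": 0, "wz": 0.8, "grip": 1},
    {"dx": 0, "dy": 0, "dz": 0, "wx": 0, "wy": 0, "wz": 0.9, "grip": 1},
    {"dx": 0, "dy": 0, "dz": 0, "wx": 0, "wy": 0, "wz": 1.0, "grip": 1},
    {"dx": 0, "dy": 0, "dz": 0, "wx": 0, "wy": 0, "wz": 1.1, "grip": 1},
    {"dx": 0, "dy": 0, "dz": 0, "wx": 0, "wy": 0, "wz": 1.2, "grip": 1},
    {"dx": 0, "dy": 0, "dz": 0, "wx": 0, "wy": 0, "wz": 1.3, "grip": 1},
    {"dx": 0, "dy": 0, "dz": 0, "wx": 0, "wy": 0, "wz": 1.4, "grip": 1},
    {"dx": 0, "dy": 0, "dz": 0, "wx": 0, "wy": 0, "wz": 1.5, "grip": 1},
    {"dx": 0, "dy": 0, "dz": 0, "wx": 0, "wy": 0, "wz": 1.6, "grip": 1},
    {"dx": 0, "dy": 0, "dz": 0, "wx": 0, "wy": 0, "wz": 1.65, "grip": 1},
    {"dx": 0, "dy": 0, "dz": 0, "wx": 0, "wy": 0, "wz": 1.65, "grip": 1},
    {"dx": 0, "dy": 0, "dz": 0, "wx": 0, "wy": 0, "wz": 1.65, "grip": 1},
    {"dx": 0, "dy": 0, "dz": 0, "wx": 0, "wy": 0, "wz": 1.65, "grip": 1}
  ]
}}

```text
time: 22.57
position: [0.4583, 0.147, 0.0537]
ee_rot: [0.001, 0.921, -0.39, -0.0]
wrist_force: [-5.7, -3.7, 8.0]
grip_width: 0.0412
```

```bash
python3 - <<'E'
from h import *
s=sense();print(s['position'],s['time'],s['grip_width'],s['wrist_force'],s['torque'],s['q'])
w=Cam("wrist");im=camera("wrist");cv2.imwrite("pics/w17.png",im)
E
```

```text
[0.45826193 0.14702668 0.0536578 ] 22.5667 0.041222553901080164 [-5.72452743 -3.73017245  7.97253055] [-0.79314864  0.98857159 -0.02122501] [ 3.11342984e-01  3.63016694e-01 -3.28038695e-01  8.81223333e-01
 -1.39917865e-03  2.68276088e+00]
```

View pics/w17.png

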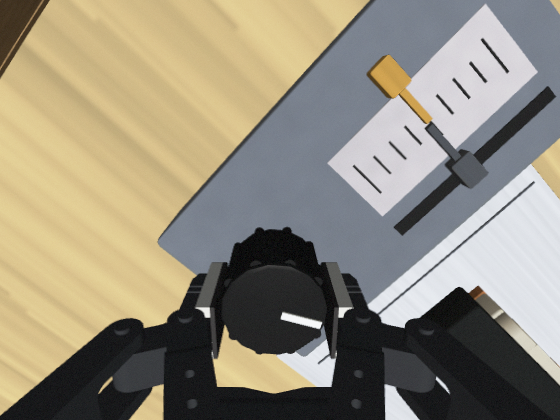

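```bash
python3 - <<'E'
from h import *
im=cv2.imread("pics/w17.png"); cv2.imwrite("pics/w17z.png",cv2.resize(im[40:200,350:510],None,fx=3.7,fy=3.7,interpolation=cv2.INTER_CUBIC))
E
```

```text
(no output)
```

View pics/w17z.png

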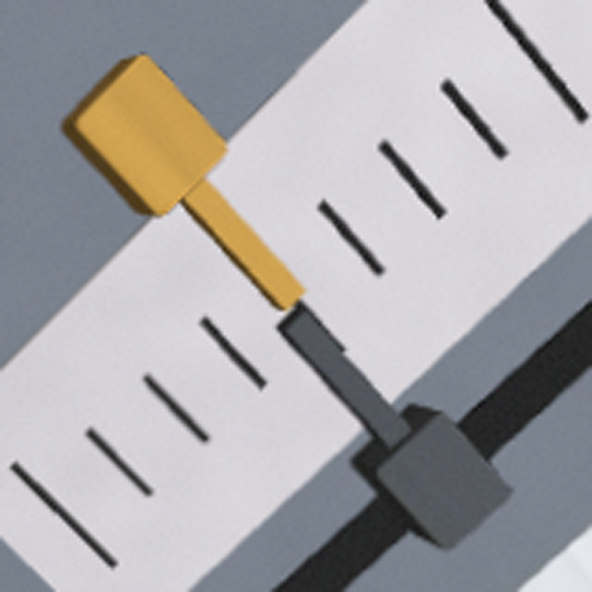

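```bash
cat > ptr.py <<'E'
from h import *
po=np.array([.5027,-.0312]);ex=np.array([1,.019]);ey=np.array([-.019,1])
def meas(w,im,zm=.049,zp=.049,dbg=None):
    """press coords of every pixel; gather brass and steel near scale"""
    hsv=cv2.cvtColor(im,cv2.COLOR_BGR2HSV).astype(int)
    H,W=hsv.shape[:2]; out={}
    uu,vv=np.meshgrid(np.arange(W),np.arange(H))
    p=cv2.undistortPoints(np.stack([uu,vv],-1).reshape(-1,1,2).astype(float),w.K,w.D)[:,0]
    d=np.c_[p,np.ones(len(p))]@w.T[:3,:3]
    def pl(z):
        X=w.C+d*((z-w.C[2])/d[:,2])[:,None]; X=X[:,:2]-po; return (X@ex).reshape(H,W),(X@ey).reshape(H,W)
    br=(hsv[...,1]>110)&(hsv[...,0]>12)&(hsv[...,0]<30)&(hsv[...,2]>90)
    st=(hsv[...,2]<110)&(hsv[...,2]>50)&(hsv[...,1]<80)
    for n,m,z in(("mark",br,zm),("ptr",st,zp)):
        x,y=pl(z); print(n)
        for yb in np.arange(.165,.200,.002):
            k=m&(abs(y-yb)<.001)&(x>.02)&(x<.075)
            if k.sum()>2: print(round(yb,3),k.sum(),(1e3*np.percentile(x[k],[5,50,95])).round(2))
if __name__=="__main__":
    import sys
    w=Cam("wrist"); im=cv2.imread(sys.argv[1]); meas(w,im)
    z=float(sys.argv[2]) if len(sys.argv)>2 else .05
E
python3 ptr.py pics/w17.png
```

```text
mark
0.181 22 [52.85 54.33 55.53]
0.183 36 [52.77 54.26 55.74]
0.185 42 [52.71 54.17 55.64]
0.187 33 [52.86 54.21 55.53]
0.189 42 [52.8  54.25 55.71]
0.191 42 [52.68 54.14 55.58]
0.193 36 [52.85 54.17 55.54]
0.195 40 [52.77 54.34 55.67]
0.197 42 [52.71 54.15 55.59]
0.199 104 [50.41 54.46 58.91]
ptr
0.165 35 [51.11 52.75 54.18]
0.167 39 [51.22 52.45 54.1 ]
0.169 39 [51.2  52.86 54.24]
0.171 35 [51.11 52.73 54.15]
0.173 41 [20.32 52.67 54.33]
0.175 49 [20.32 52.61 54.52]
0.177 74 [25.51 52.48 66.08]
0.179 61 [28.29 52.38 71.06]
0.181 42 [20.73 45.4  71.85]
0.183 32 [20.34 37.45 72.01]
0.185 34 [20.24 41.46 71.87]
0.187 20 [20.33 45.61 71.51]
0.189 4 [20.11 20.36 20.36]
```

Request:
{"api": "move_arm", "payload": {
  "motion": [
    {"dx": 0, "dy": 0, "dz": 0, "wx": 0, "wy": 0, "wz": 0.06, "grip": 1},
    {"dx": 0, "dy": 0, "dz": 0, "wx": 0, "wy": 0, "wz": 0.12, "grip": 1},
    {"dx": 0, "dy": 0, "dz": 0, "wx": 0, "wy": 0, "wz": 0.12, "grip": 1},
    {"dx": 0, "dy": 0, "dz": 0, "wx": 0, "wy": 0, "wz": 0.12, "grip": 1},
    {"dx": 0, "dy": 0, "dz": 0, "wx": 0, "wy": 0, "wz": 0.12, "grip": 1},
    {"dx": 0, "dy": 0, "dz": 0, "wx": 0, "wy": 0, "wz": 0.12, "grip": 1}
  ]
}}

```text
time: 23.12
position: [0.4582, 0.1471, 0.0537]
ee_rot: [0.001, 0.896, -0.444, -0.0]
wrist_force: [-4.5, -3.4, 7.8]
grip_width: 0.0411
```

```bash
python3 - <<'E'
from h import *
s=sense();print(s['position'],s['time'],s['grip_width'],s['wrist_force'],s['torque'],s['q'])
w=Cam("wrist");im=camera("wrist");cv2.imwrite("pics/w18.png",im)
cv2.imwrite("pics/w18z.png",cv2.resize(im[40:200,350:510],None,fx=3.7,fy=3.7,interpolation=cv2.INTER_CUBIC))
E
python3 ptr.py pics/w18.png
```

```text
[0.45816787 0.14706555 0.05365017] 23.1167 0.04105137074174446 [-4.4808491  -3.39791659  7.79848586] [-0.71054911  1.02152837 -0.03661016] [ 3.11367325e-01  3.62994519e-01 -3.28098498e-01  8.81329554e-01
 -1.22094566e-03  2.80275115e+00]
mark
0.181 17 [52.78 54.19 55.31]
0.183 41 [52.67 54.08 55.43]
0.185 40 [52.61 54.04 55.47]
0.187 44 [52.53 54.03 55.58]
0.189 41 [52.65 54.15 55.53]
0.191 42 [52.55 54.06 55.42]
0.193 42 [52.69 54.15 55.55]
0.195 44 [52.59 54.04 55.48]
0.197 43 [52.69 54.11 55.56]
0.199 96 [50.28 54.36 58.68]
ptr
0.165 39 [52.48 54.05 55.48]
0.167 38 [52.72 54.09 55.56]
0.169 36 [52.68 54.22 55.48]
0.171 38 [52.73 54.   55.56]
0.173 40 [20.48 54.09 55.44]
0.175 41 [20.39 53.95 55.4 ]
0.177 73 [28.38 53.59 71.33]
0.179 66 [28.59 53.41 71.45]
0.181 53 [20.39 45.75 72.01]
0.183 44 [20.25 41.58 71.82]
0.185 46 [20.26 45.79 71.83]
0.187 24 [20.14 37.45 70.12]
0.189 6 [20.05 20.23 20.42]
```

View pics/w18z.png

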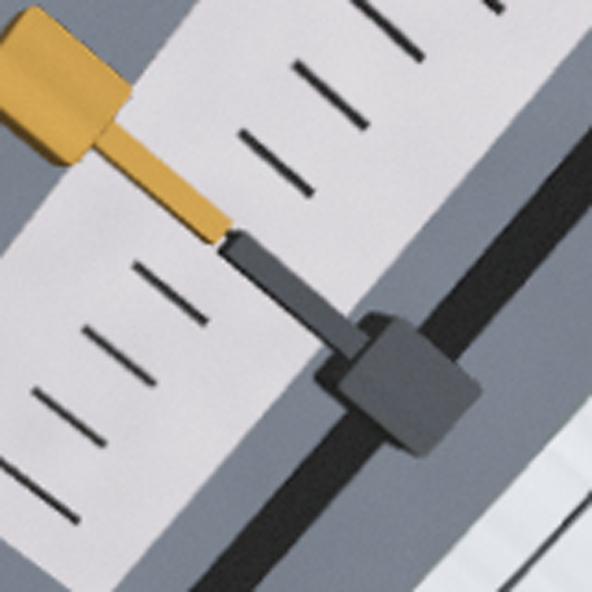

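Request:
{"api": "move_arm", "payload": {
  "motion": [
    {"dx": 0, "dy": 0, "dz": 0, "wx": 0, "wy": 0, "wz": 0, "grip": 0},
    {"dx": 0, "dy": 0, "dz": 0, "wx": 0, "wy": 0, "wz": 0, "grip": -0.6},
    {"dx": 0, "dy": 0, "dz": 0, "wx": 0, "wy": 0, "wz": 0, "grip": -0.6},
    {"dx": 0, "dy": 0, "dz": 0, "wx": 0, "wy": 0, "wz": 0, "grip": -0.6},
    {"dx": 0, "dy": 0, "dz": -0.015, "wx": 0, "wy": 0, "wz": 0, "grip": -0.6},
    {"dx": 0, "dy": 0, "dz": -0.04, "wx": 0, "wy": 0, "wz": 0, "grip": -0.6},
    {"dx": 0, "dy": 0, "dz": -0.08, "wx": 0, "wy": 0, "wz": 0, "grip": -0.6},
    {"dx": 0, "dy": 0, "dz": -0.12, "wx": 0, "wy": 0, "wz": 0, "grip": -0.6},
    {"dx": 0, "dy": 0, "dz": -0.14, "wx": 0, "wy": 0, "wz": 0, "grip": -0.6},
    {"dx": 0, "dy": 0, "dz": -0.14, "wx": 0, "wy": 0, "wz": 0, "grip": -0.6},
    {"dx": 0, "dy": 0, "dz": -0.14, "wx": 0, "wy": 0, "wz": 0, "grip": -0.6}
  ]
}}

```text
time: 24.08
position: [0.4605, 0.1484, 0.1937]
ee_rot: [-0.001, 0.896, -0.444, 0.001]
wrist_force: [0.5, -0.7, -0.5]
grip_width: 0.0681
```

```bash
python3 - <<'E'
from h import *
s=sense();print(s['position'],s['time'],s['grip_width'],s['wrist_force'])
print(delta([.553,.085,.17],.019))
E
```

```text
[0.46046415 0.14844638 0.19370566] 24.0833 0.068079656424386 [ 0.48144222 -0.72196875 -0.475201  ]
(array([ 0.1065, -0.0351,  0.024 ]), array([-0.0029, -0.0029, -0.9389]))
```

Request:
{"api": "move_arm", "payload": {
  "motion": [
    {"dx": 0.1065, "dy": -0.035, "dz": 0, "wx": 0, "wy": 0, "wz": -0.939, "grip": -0.6},
    {"dx": 0.1065, "dy": -0.035, "dz": 0, "wx": 0, "wy": 0, "wz": -0.939, "grip": -0.6},
    {"dx": 0.1065, "dy": -0.035, "dz": 0, "wx": 0, "wy": 0, "wz": -0.939, "grip": -0.6},
    {"dx": 0.1065, "dy": -0.035, "dz": 0, "wx": 0, "wy": 0, "wz": -0.939, "grip": -0.6},
    {"dx": 0.1065, "dy": -0.035, "dz": 0, "wx": 0, "wy": 0, "wz": -0.939, "grip": -0.6},
    {"dx": 0.1065, "dy": -0.035, "dz": 0, "wx": 0, "wy": 0, "wz": -0.939, "grip": -0.6},
    {"dx": 0.1065, "dy": -0.035, "dz": 0, "wx": 0, "wy": 0, "wz": -0.939, "grip": -0.6},
    {"dx": 0.1065, "dy": -0.035, "dz": 0, "wx": 0, "wy": 0, "wz": -0.939, "grip": -0.6},
    {"dx": 0.1065, "dy": -0.035, "dz": 0, "wx": 0, "wy": 0, "wz": -0.939, "grip": -0.6},
    {"dx": 0.1065, "dy": -0.035, "dz": 0, "wx": 0, "wy": 0, "wz": -0.939, "grip": -0.6},
    {"dx": 0.1065, "dy": -0.035, "dz": 0, "wx": 0, "wy": 0, "wz": -0.939, "grip": -0.6},
    {"dx": 0.1065, "dy": -0.035, "dz": 0, "wx": 0, "wy": 0, "wz": -0.939, "grip": -0.6}
  ]
}}

```text
time: 25.08
position: [0.5513, 0.0845, 0.1916]
ee_rot: [0.0, 1.0, 0.009, -0.001]
wrist_force: [0.3, -0.8, 1.0]
grip_width: 0.0682
```

```bash
python3 - <<'E'
from h import *
s=sense();print(s['position'],s['time'],s['grip_width'],s['wrist_force'])
w=Cam("wrist");im=camera("wrist");cv2.imwrite("pics/w19.png",im);print(w.C)
u,v=w.proj([[.553,.15,.05]])[0].astype(int);print(u,v)
cv2.imwrite("pics/w19z.png",cv2.resize(im[v-60:v+60,u-80:u+80],None,fx=4.8,fy=4.8,interpolation=cv2.INTER_CUBIC))
E
python3 ptr.py pics/w19.png
```

```text
[0.55132672 0.08449092 0.19158723] 25.0833 0.06821349821974677 [ 0.34929204 -0.7836869   1.00331762]
[0.55066154 0.16712963 0.33460692]
276 112
mark
0.183 9 [53.23 54.01 54.8 ]
0.185 6 [53.23 54.01 54.79]
0.187 9 [53.22 54.01 54.79]
0.189 9 [53.22 54.   54.78]
0.191 6 [53.22 54.   54.77]
0.193 9 [53.22 53.99 54.77]
0.195 9 [53.21 53.99 54.76]
0.197 6 [53.21 53.98 54.76]
0.199 11 [52.44 53.98 54.75]
ptr
0.165 6 [53.25 54.05 54.85]
0.167 9 [53.25 54.05 54.85]
0.169 6 [53.25 54.04 54.84]
0.171 9 [53.25 54.04 54.84]
0.173 10 [35.36 54.03 54.83]
0.175 6 [53.24 54.03 54.82]
0.177 11 [53.24 54.03 72.18]
0.179 6 [53.24 54.02 54.81]
0.181 4 [53.35 54.41 54.81]
0.183 7 [20.28 28.93 37.56]
0.185 4 [21.64 33.28 67.49]
```

View pics/w19z.png

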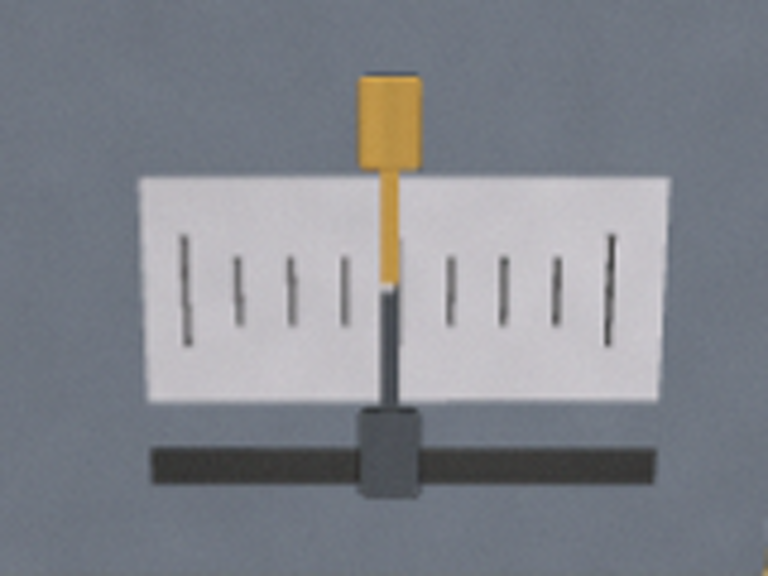

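View pics/w19.png

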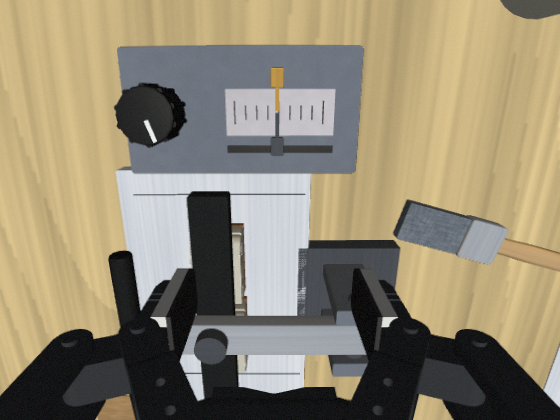

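```bash
python3 - <<'E'
from h import *
print(delta([.4315,.0124,.066],.019))
E
```

```text
(array([-0.1212,  0.0699,  0.126 ]), array([ 0.0001,  0.0007, -0.0008]))
```

Request:
{"api": "move_arm", "payload": {
  "motion": [
    {"dx": -0.04, "dy": 0.023, "dz": 0, "wx": 0, "wy": 0, "wz": 0, "grip": -0.2},
    {"dx": -0.08, "dy": 0.046, "dz": 0, "wx": 0, "wy": 0, "wz": 0, "grip": -0.2},
    {"dx": -0.121, "dy": 0.07, "dz": 0.01, "wx": 0, "wy": 0, "wz": 0, "grip": -0.2},
    {"dx": -0.121, "dy": 0.07, "dz": 0.02, "wx": 0, "wy": 0, "wz": 0, "grip": -0.2},
    {"dx": -0.121, "dy": 0.07, "dz": 0.03, "wx": 0, "wy": 0, "wz": 0, "grip": -0.2},
    {"dx": -0.121, "dy": 0.07, "dz": 0.04, "wx": 0, "wy": 0, "wz": 0, "grip": -0.2},
    {"dx": -0.121, "dy": 0.07, "dz": 0.06, "wx": 0, "wy": 0, "wz": 0, "grip": -0.2},
    {"dx": -0.121, "dy": 0.07, "dz": 0.09, "wx": 0, "wy": 0, "wz": 0, "grip": -0.2},
    {"dx": -0.121, "dy": 0.07, "dz": 0.115, "wx": 0, "wy": 0, "wz": 0, "grip": -0.2},
    {"dx": -0.121, "dy": 0.07, "dz": 0.125, "wx": 0, "wy": 0, "wz": 0, "grip": -0.2},
    {"dx": -0.121, "dy": 0.07, "dz": 0.125, "wx": 0, "wy": 0, "wz": 0, "grip": -0.2},
    {"dx": -0.121, "dy": 0.07, "dz": 0.125, "wx": 0, "wy": 0, "wz": 0, "grip": -0.2},
    {"dx": -0.121, "dy": 0.07, "dz": 0.125, "wx": 0, "wy": 0, "wz": 0, "grip": 1},
    {"dx": -0.121, "dy": 0.07, "dz": 0.125, "wx": 0, "wy": 0, "wz": 0, "grip": 1},
    {"dx": -0.121, "dy": 0.07, "dz": 0.125, "wx": 0, "wy": 0, "wz": 0, "grip": 1},
    {"dx": -0.121, "dy": 0.07, "dz": 0.125, "wx": 0, "wy": 0, "wz": 0, "grip": 1},
    {"dx": -0.121, "dy": 0.07, "dz": 0.125, "wx": 0, "wy": 0, "wz": 0, "grip": 1}
  ],
  "grip_force": 30
}}

```text
time: 26.55
position: [0.4313, 0.0122, 0.0684]
ee_rot: [-0.0, 1.0, 0.009, -0.0]
wrist_force: [-4.1, 0.1, 5.8]
grip_width: 0.0167
```

```bash
python3 - <<'E'
from h import *
s=sense();print(s['position'],s['time'],s['grip_width'],s['wrist_force'])
cv2.imwrite("pics/w20.png",camera("wrist"))
t=0
for th in np.arange(0,2.01,.1):
    print(round(th,2),round(-.19*(np.cos(th)-np.cos(t)),4),round(-.19*(np.sin(th)-np.sin(t)),4))
E
```

```text
[0.43132011 0.01221718 0.06835702] 26.55 0.016684696259638795 [-4.127488    0.12410574  5.77265756]
0.0 -0.0 -0.0
0.1 0.0009 -0.019
0.2 0.0038 -0.0377
0.3 0.0085 -0.0561
0.4 0.015 -0.074
0.5 0.0233 -0.0911
0.6 0.0332 -0.1073
0.7 0.0447 -0.1224
0.8 0.0576 -0.1363
0.9 0.0719 -0.1488
1.0 0.0873 -0.1599
1.1 0.1038 -0.1693
1.2 0.1212 -0.1771
1.3 0.1392 -0.1831
1.4 0.1577 -0.1872
1.5 0.1766 -0.1895
1.6 0.1955 -0.1899
1.7 0.2145 -0.1884
1.8 0.2332 -0.185
1.9 0.2514 -0.1798
2.0 0.2691 -0.1728
```

View pics/w20.png

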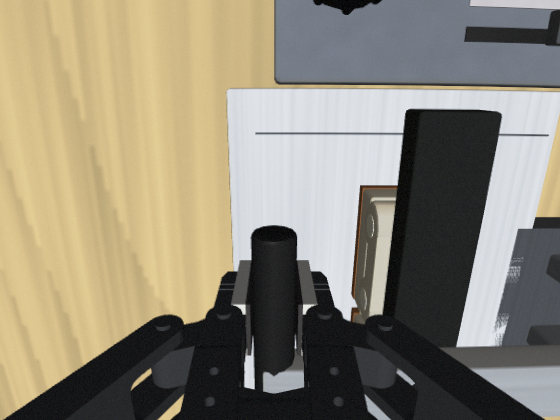

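Request:
{"api": "move_arm", "payload": {
  "motion": [
    {"dx": 0.0003, "dy": 0, "dz": -0.009, "wx": 0, "wy": 0, "wz": 0, "grip": 1},
    {"dx": 0.0009, "dy": 0, "dz": -0.019, "wx": 0, "wy": 0, "wz": 0, "grip": 1},
    {"dx": 0.0038, "dy": 0, "dz": -0.0377, "wx": 0, "wy": 0, "wz": 0, "grip": 1},
    {"dx": 0.0085, "dy": 0, "dz": -0.0561, "wx": 0, "wy": 0, "wz": 0, "grip": 1},
    {"dx": 0.015, "dy": 0, "dz": -0.074, "wx": 0, "wy": 0, "wz": 0, "grip": 1},
    {"dx": 0.0233, "dy": 0, "dz": -0.0911, "wx": 0, "wy": 0, "wz": 0, "grip": 1},
    {"dx": 0.0332, "dy": 0, "dz": -0.1073, "wx": 0, "wy": 0, "wz": 0, "grip": 1},
    {"dx": 0.0447, "dy": 0, "dz": -0.1224, "wx": 0, "wy": 0, "wz": 0, "grip": 1},
    {"dx": 0.0576, "dy": 0, "dz": -0.1363, "wx": 0, "wy": 0, "wz": 0, "grip": 1},
    {"dx": 0.0719, "dy": 0, "dz": -0.1488, "wx": 0, "wy": 0, "wz": 0, "grip": 1},
    {"dx": 0.0873, "dy": 0, "dz": -0.1599, "wx": 0, "wy": 0, "wz": 0, "grip": 1},
    {"dx": 0.1038, "dy": 0, "dz": -0.1693, "wx": 0, "wy": 0, "wz": 0, "grip": 1},
    {"dx": 0.1212, "dy": 0, "dz": -0.1771, "wx": 0, "wy": 0, "wz": 0, "grip": 1},
    {"dx": 0.1392, "dy": 0, "dz": -0.1831, "wx": 0, "wy": 0, "wz": 0, "grip": 1},
    {"dx": 0.1577, "dy": 0, "dz": -0.1872, "wx": 0, "wy": 0, "wz": 0, "grip": 1},
    {"dx": 0.1766, "dy": 0, "dz": -0.1895, "wx": 0, "wy": 0, "wz": 0, "grip": 1},
    {"dx": 0.1766, "dy": 0, "dz": -0.1895, "wx": 0, "wy": 0, "wz": 0, "grip": 1},
    {"dx": 0.1766, "dy": 0, "dz": -0.1895, "wx": 0, "wy": 0, "wz": 0, "grip": 1}
  ]
}}

```text
time: 28.1
position: [0.6104, 0.0156, 0.2593]
ee_rot: [-0.0, 1.0, 0.009, 0.002]
wrist_force: [-0.4, 1.3, 3.7]
grip_width: 0.0168
```

```bash
python3 - <<'E'
from h import *
s=sense();print(s['position'],s['time'],s['grip_width'],s['wrist_force'])
print(delta([.7003,.0175,.2410],.019))
E
```

```text
[0.61043503 0.01561158 0.25925618] 28.1 0.016816465078723686 [-0.42132074  1.26128909  3.69129207]
(array([ 0.0898, -0.0002,  0.0187]), array([-0.    , -0.0048, -0.    ]))
```

Request:
{"api": "move_arm", "payload": {
  "motion": [
    {"dx": 0.019, "dy": 0, "dz": -0.0003, "wx": 0, "wy": 0, "wz": 0, "grip": 1},
    {"dx": 0.038, "dy": 0, "dz": 0.001, "wx": 0, "wy": 0, "wz": 0, "grip": 1},
    {"dx": 0.0566, "dy": 0, "dz": 0.0044, "wx": 0, "wy": 0, "wz": 0, "grip": 1},
    {"dx": 0.0749, "dy": 0, "dz": 0.0097, "wx": 0, "wy": 0, "wz": 0, "grip": 1},
    {"dx": 0.084, "dy": 0, "dz": 0.013, "wx": 0, "wy": 0, "wz": 0, "grip": 1},
    {"dx": 0.091, "dy": 0, "dz": 0.0165, "wx": 0, "wy": 0, "wz": 0, "grip": 1},
    {"dx": 0.091, "dy": 0, "dz": 0.0165, "wx": 0, "wy": 0, "wz": 0, "grip": 1},
    {"dx": 0.091, "dy": 0, "dz": 0.0165, "wx": 0, "wy": 0, "wz": 0, "grip": 1},
    {"dx": 0.091, "dy": 0, "dz": 0.0165, "wx": 0, "wy": 0, "wz": 0, "grip": 0},
    {"dx": 0.091, "dy": 0, "dz": 0.0165, "wx": 0, "wy": 0, "wz": 0, "grip": -0.2},
    {"dx": 0.091, "dy": 0, "dz": 0.0165, "wx": 0, "wy": 0, "wz": 0, "grip": -0.2},
    {"dx": 0.091, "dy": 0, "dz": -0.01, "wx": 0, "wy": 0, "wz": 0, "grip": -0.2},
    {"dx": 0.091, "dy": 0, "dz": -0.03, "wx": 0, "wy": 0, "wz": 0, "grip": -0.2},
    {"dx": 0.09, "dy": 0, "dz": -0.045, "wx": 0, "wy": 0, "wz": 0, "grip": -0.2},
    {"dx": 0.09, "dy": 0, "dz": -0.045, "wx": 0, "wy": 0, "wz": 0, "grip": -0.2}
  ]
}}

```text
time: 29.35
position: [0.6994, 0.0173, 0.3064]
ee_rot: [-0.0, 1.0, 0.009, 0.004]
wrist_force: [-0.9, 0.5, 0.6]
grip_width: 0.0512
```

```bash
python3 - <<'E'
from h import *
s=sense();print(s['position'],s['time'],s['grip_width'],s['wrist_force'])
cv2.imwrite("pics/w21.png",camera("wrist"));cv2.imwrite("pics/s21.png",camera("scene"))
print(delta([.46,.0,.30],.019))
E
```

```text
[0.69942955 0.01729771 0.30644029] 29.35 0.05124076663287023 [-0.94338763  0.50222527  0.55313182]
(array([-0.2391,  0.0128,  0.0019]), array([-0.    , -0.0017,  0.    ]))
```

View pics/w21.png

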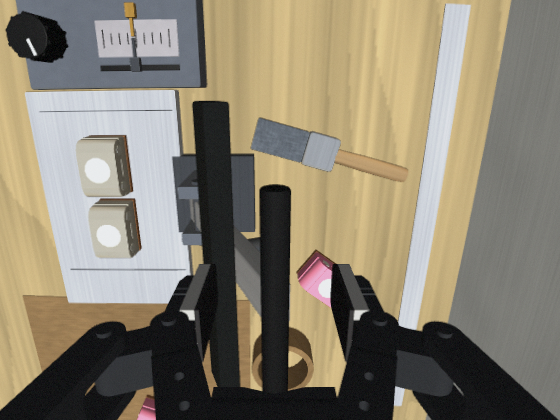

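View pics/s21.png

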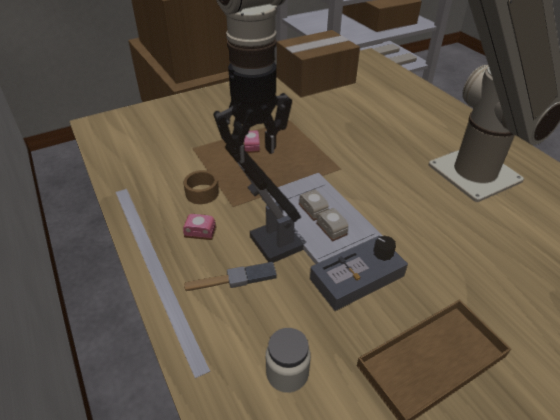

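Request:
{"api": "move_arm", "payload": {
  "motion": [
    {"dx": -0.04, "dy": 0.002, "dz": 0, "wx": 0, "wy": 0, "wz": 0, "grip": -1},
    {"dx": -0.08, "dy": 0.004, "dz": 0, "wx": 0, "wy": 0, "wz": 0, "grip": -1},
    {"dx": -0.12, "dy": 0.006, "dz": 0, "wx": 0, "wy": 0, "wz": 0, "grip": -1},
    {"dx": -0.16, "dy": 0.008, "dz": 0, "wx": 0, "wy": 0, "wz": 0, "grip": -1},
    {"dx": -0.2, "dy": 0.03, "dz": 0.04, "wx": 0, "wy": 0, "wz": 0, "grip": -1},
    {"dx": -0.2, "dy": 0.06, "dz": 0.08, "wx": 0, "wy": 0, "wz": 0, "grip": -1},
    {"dx": -0.2, "dy": 0.08, "dz": 0.11, "wx": 0, "wy": 0, "wz": 0, "grip": -1},
    {"dx": -0.2, "dy": 0.08, "dz": 0.12, "wx": 0, "wy": 0, "wz": 0, "grip": -1},
    {"dx": -0.2, "dy": 0.08, "dz": 0.12, "wx": 0, "wy": 0, "wz": 0, "grip": -1},
    {"dx": -0.2, "dy": 0.08, "dz": 0.12, "wx": 0, "wy": 0, "wz": 0, "grip": -1}
  ]
}}

```text
time: 30.28
position: [0.4979, -0.0665, 0.1798]
ee_rot: [-0.001, 1.0, 0.009, -0.003]
wrist_force: [0.1, -0.3, 0.9]
grip_width: 0.085
```

```bash
python3 - <<'E'
from h import *
s=sense();print(s['position'],s['time'],s['grip_width'],s['wrist_force'])
cv2.imwrite("pics/w22.png",camera("wrist"))
print(delta([.5025,.01,.09],.019))
E
```

```text
[ 0.49788335 -0.06646538  0.17984192] 30.2833 0.08504947740466128 [ 0.06835189 -0.26177435  0.93694284]
(array([ 0.0043, -0.076 ,  0.0917]), array([-0.0007,  0.0011, -0.0002]))
```

View pics/w22.png

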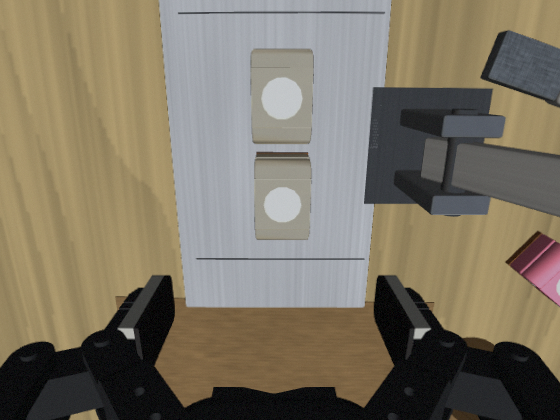

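```bash
python3 - <<'E'
from h import *
w=Cam("wrist")
for q in [[(252,52),(313,51),(311,142),(252,141)],[(256,160),(310,159),(310,239),(255,239)]]:
    p=np.array([w.plane(u,.06) for u in q]);print(p.mean(0),np.linalg.norm(p[0]-p[1]),np.linalg.norm(p[1]-p[2]))
for u in[(282,97),(283,205)]:print(w.plane(u,.06))
E
```

```text
[0.50466794 0.0111509  0.06      ] 0.04235688273631057 0.0630116943436557
[ 0.50727196 -0.06623058  0.06      ] 0.04089420065530179 0.06582263234632299
[0.50465568 0.01183684 0.06      ]
[ 0.50757001 -0.06976211  0.06      ]
```

Request:
{"api": "move_arm", "payload": {
  "motion": [
    {"dx": 0.005, "dy": -0.04, "dz": 0, "wx": 0, "wy": 0, "wz": 0, "grip": -1},
    {"dx": 0.005, "dy": -0.0765, "dz": 0.03, "wx": 0, "wy": 0, "wz": 0, "grip": -1},
    {"dx": 0.005, "dy": -0.0765, "dz": 0.06, "wx": 0, "wy": 0, "wz": 0, "grip": -1},
    {"dx": 0.005, "dy": -0.0765, "dz": 0.085, "wx": 0, "wy": 0, "wz": 0, "grip": -1},
    {"dx": 0.005, "dy": -0.0765, "dz": 0.085, "wx": 0, "wy": 0, "wz": 0, "grip": -1},
    {"dx": 0.005, "dy": -0.0765, "dz": 0.085, "wx": 0, "wy": 0, "wz": 0, "grip": -1},
    {"dx": 0.005, "dy": -0.0765, "dz": 0.085, "wx": 0, "wy": 0, "wz": 0, "grip": -1}
  ]
}}

```text
time: 30.92
position: [0.5058, 0.0105, 0.0992]
ee_rot: [-0.0, 1.0, 0.01, 0.002]
wrist_force: [0.4, 0.9, 0.7]
grip_width: 0.0849
```

```bash
python3 - <<'E'
from h import *
s=sense();print(s['position'],s['time'])
print(delta([.5025,.01,.0305],.019))
E
```

```text
[0.50575044 0.01049511 0.09915191] 30.9167
(array([-0.0035,  0.0004,  0.0686]), array([-0.0001, -0.004 ,  0.0005]))
```

Request:
{"api": "move_arm", "payload": {
  "motion": [
    {"dx": -0.0015, "dy": 0, "dz": 0.03, "wx": 0, "wy": 0, "wz": 0, "grip": -1},
    {"dx": -0.0015, "dy": 0, "dz": 0.055, "wx": 0, "wy": 0, "wz": 0, "grip": -1},
    {"dx": -0.0015, "dy": 0, "dz": 0.0665, "wx": 0, "wy": 0, "wz": 0, "grip": -1},
    {"dx": -0.0015, "dy": 0, "dz": 0.0665, "wx": 0, "wy": 0, "wz": 0, "grip": -1},
    {"dx": -0.0015, "dy": 0, "dz": 0.0665, "wx": 0, "wy": 0, "wz": 0, "grip": -1},
    {"dx": -0.0015, "dy": 0, "dz": 0.0665, "wx": 0, "wy": 0, "wz": 0, "grip": -1},
    {"dx": -0.0015, "dy": 0, "dz": 0.0665, "wx": 0, "wy": 0, "wz": 0, "grip": 1},
    {"dx": -0.0015, "dy": 0, "dz": 0.0665, "wx": 0, "wy": 0, "wz": 0, "grip": 1},
    {"dx": -0.0015, "dy": 0, "dz": 0.0665, "wx": 0, "wy": 0, "wz": 0, "grip": 1},
    {"dx": -0.0015, "dy": 0, "dz": 0.0665, "wx": 0, "wy": 0, "wz": 0, "grip": 1},
    {"dx": -0.0015, "dy": 0, "dz": 0.0665, "wx": 0, "wy": 0, "wz": 0, "grip": 1},
    {"dx": -0.0015, "dy": 0, "dz": 0.0665, "wx": 0, "wy": 0, "wz": 0, "grip": 1},
    {"dx": -0.0015, "dy": 0, "dz": 0.0665, "wx": 0, "wy": 0, "wz": 0, "grip": 1}
  ],
  "grip_force": 40
}}

```text
time: 32.0
position: [0.5028, 0.01, 0.0312]
ee_rot: [0.0, 1.0, 0.009, 0.001]
wrist_force: [-1.1, 0.5, 5.2]
grip_width: 0.0439
```

```bash
python3 - <<'E'
from h import *
s=sense();print(s['position'],s['time'],s['grip_width'],s['wrist_force'])
t=Cam("top")
# tray frame
c=np.array([.5169,.3796]);a=np.radians(1.7);X=np.array([np.cos(a),np.sin(a)])
for d in(-.04,.04): print(c+X*d)
p=c+X*.04
print(delta([p[0],p[1],.14],np.radians(91.7)),s['q'])
E
```

```text
[0.50277565 0.0100286  0.03118633] 32.0 0.04392089952009843 [-1.07402408  0.47102468  5.222414  ]
[0.47691761 0.37841335]
[0.55688239 0.38078665]
(array([ 0.0613, -0.3697, -0.1088]), array([ 1.2000e-03, -1.1000e-03, -1.5815e+00])) [ 1.99986205e-02  4.26621258e-01 -2.98834623e-01  8.43865545e-01
 -9.07914180e-05  1.57183177e+00]
```

Request:
{"api": "move_arm", "payload": {
  "motion": [
    {"dx": 0, "dy": 0, "dz": -0.03, "wx": 0, "wy": 0, "wz": 0, "grip": 1},
    {"dx": 0, "dy": 0, "dz": -0.07, "wx": 0, "wy": 0, "wz": 0, "grip": 1},
    {"dx": 0, "dy": 0, "dz": -0.11, "wx": 0, "wy": 0, "wz": 0, "grip": 1},
    {"dx": 0, "dy": 0, "dz": -0.14, "wx": 0, "wy": 0, "wz": 0, "grip": 1},
    {"dx": 0.061, "dy": -0.373, "dz": -0.14, "wx": 0, "wy": 0, "wz": -1.58, "grip": 1},
    {"dx": 0.061, "dy": -0.373, "dz": -0.14, "wx": 0, "wy": 0, "wz": -1.58, "grip": 1},
    {"dx": 0.061, "dy": -0.373, "dz": -0.14, "wx": 0, "wy": 0, "wz": -1.58, "grip": 1},
    {"dx": 0.061, "dy": -0.373, "dz": -0.14, "wx": 0, "wy": 0, "wz": -1.58, "grip": 1},
    {"dx": 0.061, "dy": -0.373, "dz": -0.14, "wx": 0, "wy": 0, "wz": -1.58, "grip": 1},
    {"dx": 0.061, "dy": -0.373, "dz": -0.14, "wx": 0, "wy": 0, "wz": -1.58, "grip": 1},
    {"dx": 0.061, "dy": -0.373, "dz": -0.14, "wx": 0, "wy": 0, "wz": -1.58, "grip": 1},
    {"dx": 0.061, "dy": -0.373, "dz": -0.14, "wx": 0, "wy": 0, "wz": -1.58, "grip": 1},
    {"dx": 0.061, "dy": -0.373, "dz": -0.14, "wx": 0, "wy": 0, "wz": -1.58, "grip": 1},
    {"dx": 0.061, "dy": -0.373, "dz": -0.14, "wx": 0, "wy": 0, "wz": -1.58, "grip": 1},
    {"dx": 0.061, "dy": -0.373, "dz": -0.14, "wx": 0, "wy": 0, "wz": -1.58, "grip": 1},
    {"dx": 0.061, "dy": -0.373, "dz": -0.14, "wx": 0, "wy": 0, "wz": -1.58, "grip": 1},
    {"dx": 0.061, "dy": -0.373, "dz": -0.14, "wx": 0, "wy": 0, "wz": -1.58, "grip": 1},
    {"dx": 0.061, "dy": -0.373, "dz": -0.14, "wx": 0, "wy": 0, "wz": -1.58, "grip": 1},
    {"dx": 0.061, "dy": -0.373, "dz": -0.14, "wx": 0, "wy": 0, "wz": -1.58, "grip": 1}
  ]
}}

```text
time: 33.58
position: [0.5556, 0.3839, 0.1693]
ee_rot: [-0.0, 0.698, 0.716, -0.001]
wrist_force: [-0.7, 0.7, -2.4]
grip_width: 0.0435
```

```bash
python3 - <<'E'
from h import *
s=sense();print(s['position'],s['time'],s['grip_width'],s['wrist_force'])
cv2.imwrite("pics/w23.png",camera("wrist"))
E
```

```text
[0.55562993 0.38394393 0.16932545] 33.5833 0.04345953084499951 [-0.72623151  0.71208724 -2.37772616]
```

View pics/w23.png

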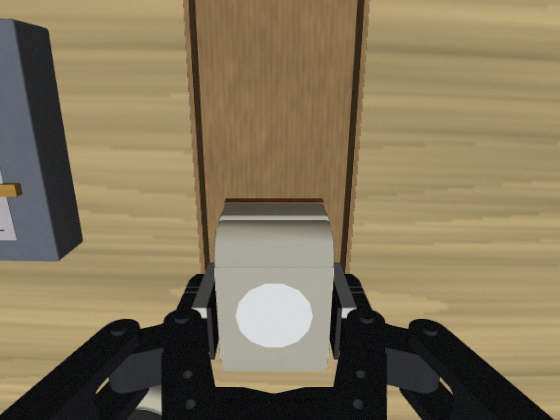

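```bash
python3 - <<'E'
from h import *
w=Cam("wrist")
for l,r,v in[(186,367,10),(192,361.5,100),(197,358,170)]:
    a=w.plane((l,v),.03);b=w.plane((r,v),.03);print(a,b,(a+b)[:2]/2,np.linalg.norm(a-b))
t=Cam("top")
im=cv2.imread("pics/t1.png");cv2.imwrite("pics/tr.png",cv2.resize(im[180:310,80:155],None,fx=4.6,fy=4.6,interpolation=cv2.INTER_CUBIC))
E
```

```text
[0.42057035 0.31788862 0.03      ] [0.41710524 0.44843405 0.03      ] [0.41883779 0.38316133] 0.13059140111551037
[0.48338133 0.31983336 0.03      ] [0.47991104 0.45045646 0.03      ] [0.48164618 0.38514491] 0.13066918804914338
[0.53838973 0.32156568 0.03      ] [0.53489113 0.45313227 0.03      ] [0.53664043 0.38734898] 0.13161310068124832
```

View pics/tr.png

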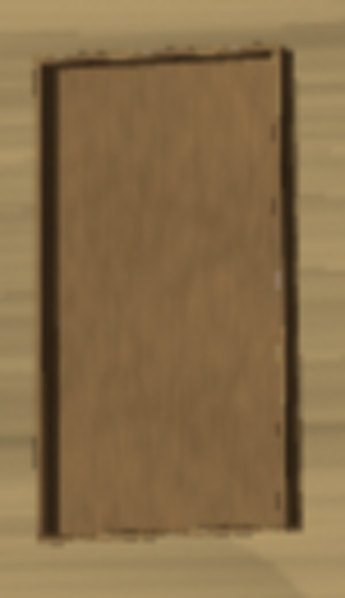

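Request:
{"api": "move_arm", "payload": {
  "motion": [
    {"dx": 0.002, "dy": 0, "dz": 0.035, "wx": 0, "wy": 0, "wz": 0, "grip": 1},
    {"dx": 0.002, "dy": 0, "dz": 0.07, "wx": 0, "wy": 0, "wz": 0, "grip": 1},
    {"dx": 0.002, "dy": 0, "dz": 0.105, "wx": 0, "wy": 0, "wz": 0, "grip": 1},
    {"dx": 0.002, "dy": 0, "dz": 0.13, "wx": 0, "wy": 0, "wz": 0, "grip": 1},
    {"dx": 0.002, "dy": 0, "dz": 0.145, "wx": 0, "wy": 0, "wz": 0, "grip": 1},
    {"dx": 0.002, "dy": 0, "dz": 0.15, "wx": 0, "wy": 0, "wz": 0, "grip": 1},
    {"dx": 0.002, "dy": 0, "dz": 0.15, "wx": 0, "wy": 0, "wz": 0, "grip": 1},
    {"dx": 0.002, "dy": 0, "dz": 0.15, "wx": 0, "wy": 0, "wz": 0, "grip": 1},
    {"dx": 0.002, "dy": 0, "dz": 0.15, "wx": 0, "wy": 0, "wz": 0, "grip": 1}
  ]
}}

```text
time: 34.38
position: [0.5574, 0.387, 0.0224]
ee_rot: [0.0, 0.697, 0.717, 0.002]
wrist_force: [-0.1, 0.6, -1.3]
grip_width: 0.0431
```

```bash
python3 - <<'E'
from h import *
s=sense();print(s['position'],s['time'],s['grip_width'],s['wrist_force'])
E
```

```text
[0.55738962 0.38696733 0.02242597] 34.3833 0.0431491883726638 [-0.09824632  0.58671622 -1.30678491]
```

Request:
{"api": "move_arm", "payload": {
  "motion": [
    {"dx": 0, "dy": 0, "dz": 0.003, "wx": 0, "wy": 0, "wz": 0, "grip": 1},
    {"dx": 0, "dy": 0, "dz": 0.005, "wx": 0, "wy": 0, "wz": 0, "grip": 1},
    {"dx": 0, "dy": 0, "dz": 0.006, "wx": 0, "wy": 0, "wz": 0, "grip": 1},
    {"dx": 0, "dy": 0, "dz": 0.006, "wx": 0, "wy": 0, "wz": 0, "grip": 1},
    {"dx": 0, "dy": 0, "dz": 0.006, "wx": 0, "wy": 0, "wz": 0, "grip": 1}
  ]
}}

```text
time: 34.8
position: [0.5565, 0.3865, 0.0153]
ee_rot: [0.0, 0.697, 0.717, 0.001]
wrist_force: [0.4, -0.8, 2.0]
grip_width: 0.0434
```

```bash
python3 - <<'E'
from h import *
s=sense();print(s['position'],s['time'],s['grip_width'],s['wrist_force'])
E
```

```text
[0.55652724 0.38645618 0.01528137] 34.8 0.04338834233751195 [ 0.3934069  -0.83592692  2.04062294]
```

Request:
{"api": "move_arm", "payload": {
  "motion": [
    {"dx": 0, "dy": 0, "dz": 0, "wx": 0, "wy": 0, "wz": 0, "grip": 0},
    {"dx": 0, "dy": 0, "dz": 0, "wx": 0, "wy": 0, "wz": 0, "grip": -0.4},
    {"dx": 0, "dy": 0, "dz": 0, "wx": 0, "wy": 0, "wz": 0, "grip": -0.4},
    {"dx": 0, "dy": 0, "dz": 0, "wx": 0, "wy": 0, "wz": 0, "grip": -0.4},
    {"dx": 0, "dy": 0, "dz": -0.02, "wx": 0, "wy": 0, "wz": 0, "grip": -0.4},
    {"dx": 0, "dy": 0, "dz": -0.06, "wx": 0, "wy": 0, "wz": 0, "grip": -0.4},
    {"dx": 0, "dy": 0, "dz": -0.1, "wx": 0, "wy": 0, "wz": 0, "grip": -1},
    {"dx": 0, "dy": 0, "dz": -0.14, "wx": 0, "wy": 0, "wz": 0, "grip": -1},
    {"dx": 0, "dy": 0, "dz": -0.18, "wx": 0, "wy": 0, "wz": 0, "grip": -1},
    {"dx": 0, "dy": 0, "dz": -0.18, "wx": 0, "wy": 0, "wz": 0, "grip": -1},
    {"dx": 0, "dy": 0, "dz": -0.18, "wx": 0, "wy": 0, "wz": 0, "grip": -1}
  ]
}}

```text
time: 35.72
position: [0.5578, 0.3874, 0.1985]
ee_rot: [0.001, 0.697, 0.717, 0.004]
wrist_force: [-0.7, 0.1, -1.2]
grip_width: 0.0856
```

```bash
python3 - <<'E'
from h import *
s=sense();print(s['position'],s['time'],s['grip_width'],s['wrist_force'])
cv2.imwrite("pics/w24.png",camera("wrist"));cv2.imwrite("pics/t24.png",camera("top"))
print(delta([.505,-.068,.16],.019))
E
```

```text
[0.55779004 0.38740615 0.19853327] 35.7167 0.0856287132501861 [-0.67772358  0.12624085 -1.23371698]
(array([-0.4523, -0.0634,  0.0339]), array([-2.00e-04,  1.20e-03,  1.58e+00]))
```

View pics/t24.png

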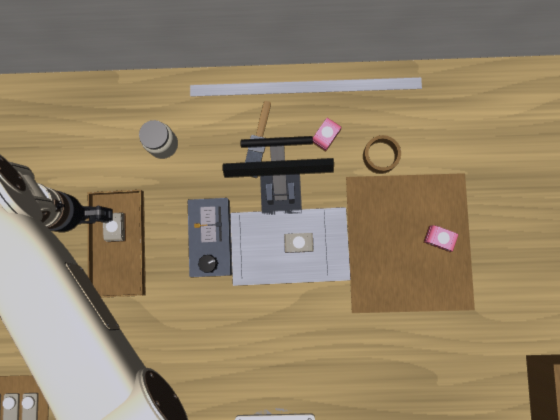

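View pics/w24.png

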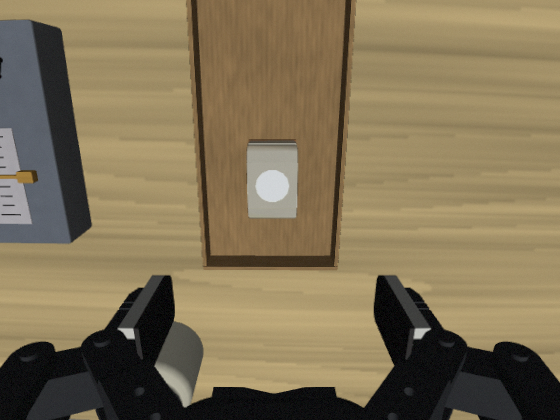

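Request:
{"api": "move_arm", "payload": {
  "motion": [
    {"dx": -0.452, "dy": -0.0634, "dz": 0.034, "wx": 0, "wy": 0, "wz": 1.58, "grip": -1},
    {"dx": -0.452, "dy": -0.0634, "dz": 0.034, "wx": 0, "wy": 0, "wz": 1.58, "grip": -1},
    {"dx": -0.452, "dy": -0.0634, "dz": 0.034, "wx": 0, "wy": 0, "wz": 1.58, "grip": -1},
    {"dx": -0.452, "dy": -0.0634, "dz": 0.034, "wx": 0, "wy": 0, "wz": 1.58, "grip": -1},
    {"dx": -0.452, "dy": -0.0634, "dz": 0.034, "wx": 0, "wy": 0, "wz": 1.58, "grip": -1},
    {"dx": -0.452, "dy": -0.0634, "dz": 0.034, "wx": 0, "wy": 0, "wz": 1.58, "grip": -1},
    {"dx": -0.452, "dy": -0.0634, "dz": 0.034, "wx": 0, "wy": 0, "wz": 1.58, "grip": -1},
    {"dx": -0.452, "dy": -0.0634, "dz": 0.034, "wx": 0, "wy": 0, "wz": 1.58, "grip": -1},
    {"dx": -0.452, "dy": -0.0634, "dz": 0.034, "wx": 0, "wy": 0, "wz": 1.58, "grip": -1},
    {"dx": -0.452, "dy": -0.0634, "dz": 0.034, "wx": 0, "wy": 0, "wz": 1.58, "grip": -1},
    {"dx": -0.452, "dy": -0.0634, "dz": 0.034, "wx": 0, "wy": 0, "wz": 1.58, "grip": -1},
    {"dx": -0.452, "dy": -0.0634, "dz": 0.034, "wx": 0, "wy": 0, "wz": 1.58, "grip": -1},
    {"dx": -0.452, "dy": -0.0634, "dz": 0.034, "wx": 0, "wy": 0, "wz": 1.58, "grip": -1},
    {"dx": -0.452, "dy": -0.0634, "dz": 0.034, "wx": 0, "wy": 0, "wz": 1.58, "grip": -1},
    {"dx": -0.452, "dy": -0.0634, "dz": 0.034, "wx": 0, "wy": 0, "wz": 1.58, "grip": -1},
    {"dx": -0.452, "dy": -0.0634, "dz": 0.034, "wx": 0, "wy": 0, "wz": 1.58, "grip": -1},
    {"dx": -0.452, "dy": -0.0634, "dz": 0.034, "wx": 0, "wy": 0, "wz": 1.58, "grip": -1}
  ]
}}

```text
time: 37.23
position: [0.505, -0.0668, 0.1597]
ee_rot: [-0.0, 1.0, 0.011, -0.001]
wrist_force: [-0.4, 0.2, 1.0]
grip_width: 0.0854
```

```bash
python3 - <<'E'
from h import *
s=sense();print(s['position'],s['time'],s['grip_width'],s['wrist_force'])
cv2.imwrite("pics/w25.png",camera("wrist"))
print(delta([.5045,-.068,.031],.019))
E
```

```text
[ 0.50503393 -0.06679638  0.15965149] 37.2333 0.08538445197079081 [-0.4423985   0.20982203  1.01743034]
(array([-0.0006,  0.0012,  0.1289]), array([-0.0001,  0.0008,  0.0022]))
```

View pics/w25.png

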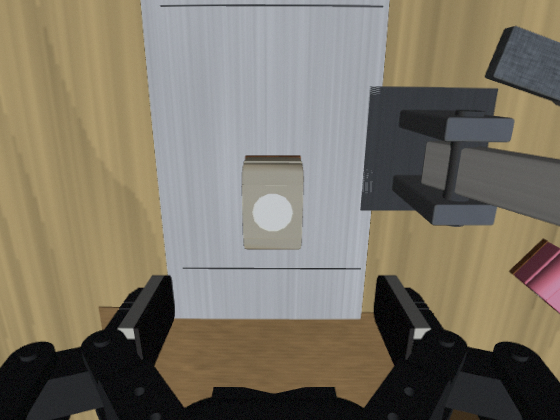

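Block is centred. Descend and grip.

Request:
{"api": "move_arm", "payload": {
  "motion": [
    {"dx": -0.001, "dy": 0.001, "dz": 0.035, "wx": 0, "wy": 0, "wz": 0, "grip": -1},
    {"dx": -0.001, "dy": 0.001, "dz": 0.07, "wx": 0, "wy": 0, "wz": 0, "grip": -1},
    {"dx": -0.001, "dy": 0.001, "dz": 0.1, "wx": 0, "wy": 0, "wz": 0, "grip": -1},
    {"dx": -0.001, "dy": 0.001, "dz": 0.12, "wx": 0, "wy": 0, "wz": 0, "grip": -1},
    {"dx": -0.001, "dy": 0.001, "dz": 0.1285, "wx": 0, "wy": 0, "wz": 0, "grip": -1},
    {"dx": -0.001, "dy": 0.001, "dz": 0.1285, "wx": 0, "wy": 0, "wz": 0, "grip": -1},
    {"dx": -0.001, "dy": 0.001, "dz": 0.1285, "wx": 0, "wy": 0, "wz": 0, "grip": -1},
    {"dx": -0.001, "dy": 0.001, "dz": 0.1285, "wx": 0, "wy": 0, "wz": 0, "grip": -1},
    {"dx": -0.001, "dy": 0.001, "dz": 0.1285, "wx": 0, "wy": 0, "wz": 0, "grip": 1},
    {"dx": -0.001, "dy": 0.001, "dz": 0.1285, "wx": 0, "wy": 0, "wz": 0, "grip": 1},
    {"dx": -0.001, "dy": 0.001, "dz": 0.1285, "wx": 0, "wy": 0, "wz": 0, "grip": 1},
    {"dx": -0.001, "dy": 0.001, "dz": 0.1285, "wx": 0, "wy": 0, "wz": 0, "grip": 1},
    {"dx": -0.001, "dy": 0.001, "dz": 0.1285, "wx": 0, "wy": 0, "wz": 0, "grip": 1},
    {"dx": -0.001, "dy": 0.001, "dz": 0.1285, "wx": 0, "wy": 0, "wz": 0, "grip": 1},
    {"dx": -0.001, "dy": 0.001, "dz": 0.1285, "wx": 0, "wy": 0, "wz": 0, "grip": 1}
  ]
}}

```text
time: 38.53
position: [0.5051, -0.0686, 0.0328]
ee_rot: [0.0, 1.0, 0.009, 0.001]
wrist_force: [-1.1, -0.6, 6.8]
grip_width: 0.043
```

```bash
python3 - <<'E'
from h import *
s=sense();print(s['position'],s['time'],s['grip_width'],s['wrist_force'])
print(delta([.482,.384,.17],np.radians(91.8)))
E
```

```text
[ 0.5051216  -0.0686451   0.03276092] 38.5333 0.043012012301779715 [-1.13507078 -0.59289615  6.78040215]
(array([-0.0143, -0.453 , -0.1374]), array([ 1.6000e-03, -1.1000e-03, -1.5833e+00]))
```

Request:
{"api": "move_arm", "payload": {
  "motion": [
    {"dx": 0, "dy": 0, "dz": -0.03, "wx": 0, "wy": 0, "wz": 0, "grip": 1},
    {"dx": 0, "dy": 0, "dz": -0.07, "wx": 0, "wy": 0, "wz": 0, "grip": 1},
    {"dx": 0, "dy": 0, "dz": -0.11, "wx": 0, "wy": 0, "wz": 0, "grip": 1},
    {"dx": 0, "dy": 0, "dz": -0.14, "wx": 0, "wy": 0, "wz": 0, "grip": 1},
    {"dx": -0.014, "dy": -0.453, "dz": -0.14, "wx": 0, "wy": 0, "wz": -1.583, "grip": 1},
    {"dx": -0.014, "dy": -0.453, "dz": -0.14, "wx": 0, "wy": 0, "wz": -1.583, "grip": 1},
    {"dx": -0.014, "dy": -0.453, "dz": -0.14, "wx": 0, "wy": 0, "wz": -1.583, "grip": 1},
    {"dx": -0.014, "dy": -0.453, "dz": -0.14, "wx": 0, "wy": 0, "wz": -1.583, "grip": 1},
    {"dx": -0.014, "dy": -0.453, "dz": -0.14, "wx": 0, "wy": 0, "wz": -1.583, "grip": 1},
    {"dx": -0.014, "dy": -0.453, "dz": -0.14, "wx": 0, "wy": 0, "wz": -1.583, "grip": 1},
    {"dx": -0.014, "dy": -0.453, "dz": -0.14, "wx": 0, "wy": 0, "wz": -1.583, "grip": 1},
    {"dx": -0.014, "dy": -0.453, "dz": -0.14, "wx": 0, "wy": 0, "wz": -1.583, "grip": 1},
    {"dx": -0.014, "dy": -0.453, "dz": -0.14, "wx": 0, "wy": 0, "wz": -1.583, "grip": 1},
    {"dx": -0.014, "dy": -0.453, "dz": -0.14, "wx": 0, "wy": 0, "wz": -1.583, "grip": 1},
    {"dx": -0.014, "dy": -0.453, "dz": -0.14, "wx": 0, "wy": 0, "wz": -1.583, "grip": 1},
    {"dx": -0.014, "dy": -0.453, "dz": -0.14, "wx": 0, "wy": 0, "wz": -1.583, "grip": 1},
    {"dx": -0.014, "dy": -0.453, "dz": -0.14, "wx": 0, "wy": 0, "wz": -1.583, "grip": 1},
    {"dx": -0.014, "dy": -0.453, "dz": -0.14, "wx": 0, "wy": 0, "wz": -1.583, "grip": 1},
    {"dx": -0.014, "dy": -0.453, "dz": -0.14, "wx": 0, "wy": 0, "wz": -1.583, "grip": 1},
    {"dx": -0.014, "dy": -0.453, "dz": -0.14, "wx": 0, "wy": 0, "wz": -1.583, "grip": 1}
  ]
}}

```text
time: 40.2
position: [0.4817, 0.3836, 0.1714]
ee_rot: [-0.0, 0.697, 0.717, -0.0]
wrist_force: [0.1, -0.6, -1.2]
grip_width: 0.0436
```

```bash
python3 - <<'E'
from h import *
s=sense();print(s['position'],s['time'],s['grip_width'],s['wrist_force'])
cv2.imwrite("pics/w26.png",camera("wrist"));cv2.imwrite("pics/t26.png",camera("top"))
print(delta([.4815,.384,.017],np.radians(91.8)))
E
```

```text
[0.48170436 0.3835753  0.1713913 ] 40.2 0.04357736245486439 [ 0.05231267 -0.59545597 -1.2054942 ]
(array([ 0.0005, -0.0004,  0.1548]), array([-0.0002,  0.0001, -0.0024]))
```

View pics/t26.png

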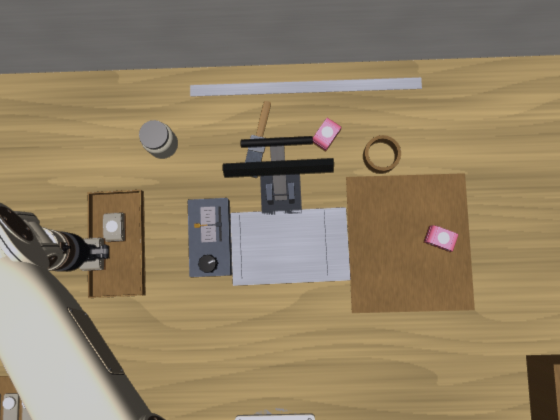

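View pics/w26.png

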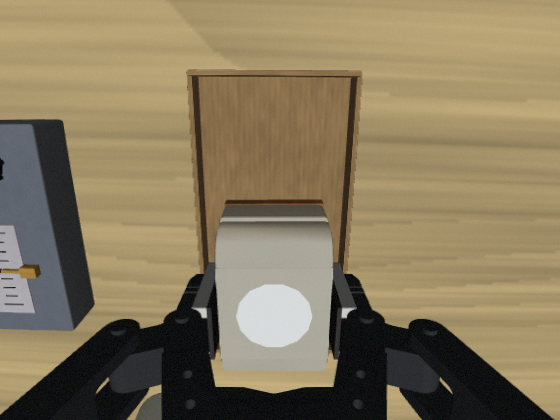

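Request:
{"api": "move_arm", "payload": {
  "motion": [
    {"dx": 0.001, "dy": -0.003, "dz": 0.035, "wx": 0, "wy": 0, "wz": 0, "grip": 1},
    {"dx": 0.001, "dy": -0.003, "dz": 0.07, "wx": 0, "wy": 0, "wz": 0, "grip": 1},
    {"dx": 0.001, "dy": -0.003, "dz": 0.105, "wx": 0, "wy": 0, "wz": 0, "grip": 1},
    {"dx": 0.001, "dy": -0.003, "dz": 0.13, "wx": 0, "wy": 0, "wz": 0, "grip": 1},
    {"dx": 0.001, "dy": -0.003, "dz": 0.145, "wx": 0, "wy": 0, "wz": 0, "grip": 1},
    {"dx": 0.001, "dy": -0.003, "dz": 0.15, "wx": 0, "wy": 0, "wz": 0, "grip": 1},
    {"dx": 0.001, "dy": -0.003, "dz": 0.15, "wx": 0, "wy": 0, "wz": 0, "grip": 1},
    {"dx": 0.001, "dy": -0.003, "dz": 0.15, "wx": 0, "wy": 0, "wz": 0, "grip": 1},
    {"dx": 0.001, "dy": -0.003, "dz": 0.15, "wx": 0, "wy": 0, "wz": 0, "grip": 1}
  ]
}}

```text
time: 41.05
position: [0.4801, 0.3859, 0.0238]
ee_rot: [0.0, 0.696, 0.718, 0.002]
wrist_force: [0.3, 0.4, -0.1]
grip_width: 0.0435
```

```bash
python3 - <<'E'
from h import *
s=sense();print(s['position'],s['time'],s['grip_width'],s['wrist_force'])
E
```

```text
[0.48014653 0.38589373 0.02375827] 41.05 0.043466645346946914 [ 0.29710315  0.3830125  -0.11150072]
```

Request:
{"api": "move_arm", "payload": {
  "motion": [
    {"dx": -0.001, "dy": 0, "dz": 0.003, "wx": 0, "wy": 0, "wz": 0, "grip": 1},
    {"dx": -0.001, "dy": 0, "dz": 0.005, "wx": 0, "wy": 0, "wz": 0, "grip": 1},
    {"dx": -0.001, "dy": 0, "dz": 0.0055, "wx": 0, "wy": 0, "wz": 0, "grip": 1},
    {"dx": -0.001, "dy": 0, "dz": 0.0055, "wx": 0, "wy": 0, "wz": 0, "grip": 1},
    {"dx": -0.001, "dy": 0, "dz": 0.0055, "wx": 0, "wy": 0, "wz": 0, "grip": 1}
  ]
}}

```text
time: 41.47
position: [0.4791, 0.3842, 0.0168]
ee_rot: [0.0, 0.696, 0.718, 0.0]
wrist_force: [0.0, -0.1, 1.9]
grip_width: 0.0433
```

```bash
python3 - <<'E'
from h import *
s=sense();print(s['position'],s['time'],s['grip_width'],s['wrist_force'])
E
```

```text
[0.4790871  0.3842125  0.01684614] 41.4667 0.0433090546193823 [ 0.00976421 -0.13321702  1.93027958]
```

Contact; release, lift, and look.

Request:
{"api": "move_arm", "payload": {
  "motion": [
    {"dx": 0, "dy": 0, "dz": 0, "wx": 0, "wy": 0, "wz": 0, "grip": 0},
    {"dx": 0, "dy": 0, "dz": 0, "wx": 0, "wy": 0, "wz": 0, "grip": -0.4},
    {"dx": 0, "dy": 0, "dz": 0, "wx": 0, "wy": 0, "wz": 0, "grip": -0.4},
    {"dx": 0, "dy": 0, "dz": 0, "wx": 0, "wy": 0, "wz": 0, "grip": -0.4},
    {"dx": 0, "dy": 0, "dz": -0.02, "wx": 0, "wy": 0, "wz": 0, "grip": -0.4},
    {"dx": 0, "dy": 0, "dz": -0.06, "wx": 0, "wy": 0, "wz": 0, "grip": -0.4},
    {"dx": 0, "dy": 0, "dz": -0.1, "wx": 0, "wy": 0, "wz": 0, "grip": -0.4},
    {"dx": 0, "dy": 0, "dz": -0.14, "wx": 0, "wy": 0, "wz": 0, "grip": -0.4},
    {"dx": 0, "dy": 0.04, "dz": -0.18, "wx": 0, "wy": 0, "wz": 0, "grip": -0.4},
    {"dx": 0, "dy": 0.08, "dz": -0.19, "wx": 0, "wy": 0, "wz": 0, "grip": -0.4},
    {"dx": 0, "dy": 0.1, "dz": -0.19, "wx": 0, "wy": 0, "wz": 0, "grip": -0.4},
    {"dx": 0, "dy": 0.1, "dz": -0.19, "wx": 0, "wy": 0, "wz": 0, "grip": -0.4},
    {"dx": 0, "dy": 0.1, "dz": -0.19, "wx": 0, "wy": 0, "wz": 0, "grip": -0.4},
    {"dx": 0, "dy": 0.1, "dz": -0.19, "wx": 0, "wy": 0, "wz": 0, "grip": -0.4}
  ]
}}

```text
time: 42.63
position: [0.5781, 0.3868, 0.2049]
ee_rot: [-0.0, 0.696, 0.718, -0.001]
wrist_force: [0.5, 0.2, 0.1]
grip_width: 0.0596
```

```bash
python3 - <<'E'
from h import *
s=sense();print(s['position'],s['time'],s['grip_width'],s['wrist_force'])
im=camera("wrist");cv2.imwrite("pics/w27.png",im);cv2.imwrite("pics/t27.png",camera("top"));cv2.imwrite("pics/s27.png",camera("scene"))
E
```

```text
[0.57805318 0.38680418 0.20490413] 42.6333 0.05956433482803549 [0.53050228 0.15079175 0.05672777]
```

View pics/t27.png

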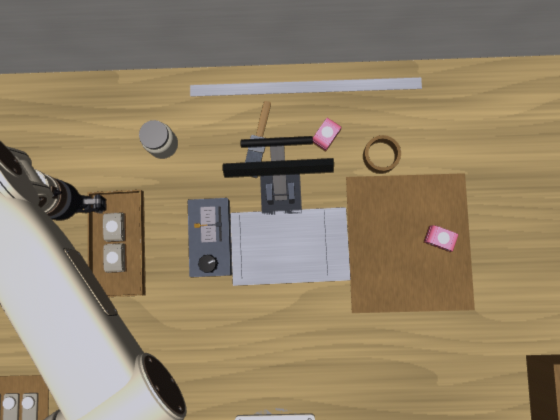

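View pics/w27.png

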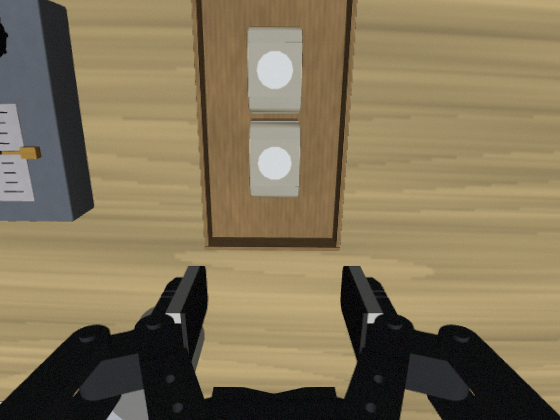

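View pics/s27.png

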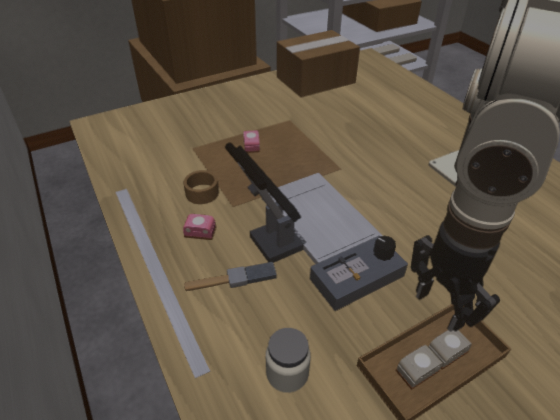

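```bash
python3 - <<'E'
import cv2
im=cv2.imread("pics/t27.png");cv2.imwrite("pics/k2.png",cv2.resize(im[195:285,180:240],None,fx=6,fy=6,interpolation=cv2.INTER_CUBIC))
E
```

```text
(no output)
```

View pics/k2.png

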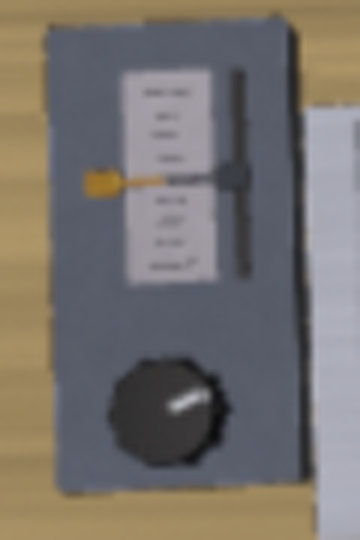

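The pointer (k2 about (200,180)) still lines up with the brass mark at (150,182). I'm handing the job in.

```bash
python3 -c "
from station import *
print(job_done(), sense()['time'])"
```

```text
the job is handed in; nothing more can be done
the job is handed in; nothing more can be done
```

I found two loose blocks and laid them in one row on the press bed, plywood side down. I swung the clamp arm over onto them and turned the knob until the pointer met the brass mark. Then I let go, swung the arm fully back and packed both blocks end to end on the tray floor, plywood side down. The job was handed in after about 43 s of the 210 s allowed.

- **Pointer:** from directly above, after I let go of the knob, pointer and mark were about 0.05 mm apart along the press's x. The final top picture still shows them in line.
- **Blocks:** the last pictures show both upright in the tray, about 7 mm apart by the placing positions, clear of the walls.
- **Other things:** the clamp arm looks fully back, and the pink blocks, tape, tub and brush show no visible change from the first pictures. I compared these by eye and did not measure them.
- **Third block:** I saw no third loose block. The board at the bench's left edge carries long strips with white discs, so I took it as not part of the job and left it alone.
- **Readings that disagreed:** the tray's centre line differed by about 3 mm between the two cameras, and so did the knob's centre (about 4 mm). I used values in between, and both fitted.

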